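# Slide a tall reagent bottle home into its dock and drop the retaining bar

### The job

Slide the tall amber bottle along the bench into the dispenser's dock by pushing it low down, so that it stays upright and never leaves the bench, until you feel it come fully home against the stop at the back of the dock; it is full glass, so push gently, never with more than about 15 N, and do not clamp it. Then swing the dock's retaining bar fully down across the mouth behind the bottle and let go, leaving the bottle upright and home and everything else on the bench where it stands.

Things in the scene. Friction and masses are not known exactly. Their poses are not given: they have to be found in the camera images.
- bottle: Tall amber glass bottle, white cap, blank paper band; loose, 60 mm diameter, 220 mm tall, 0.4 to 0.65 kg. Origin: centre of its underside; z up its axis. Sliding drag 2 to 5 N. Pushed below 25 mm up it slides; higher, it may tip. A hand pointing straight down hits its upper part: lean it back 30 to 40 degrees. Two fingertips 36 mm apart cradle it. Limit 18 N.
- bottle_mid (a point): Centre of the tall bottle, half-way up: on its axis, 110 mm above its underside. Its glass is straight-sided from the bench up to 150 mm.
- bay: The dock, fixed: a channel open above and at -x, between aluminium walls 45 mm high, 68 mm apart, x=-5 to 80 mm; flared lips reach to x=-33 mm, mouth about 105 mm wide; white housing (190 wide, 115 high) behind. Origin: on the bench, on the channel's centre line; x points into the dock, y left, z up. The bottle goes in along +x at y=0. Grey posts, 56 mm high, at x=-33, y=+-78 mm.
- bay_back (a point): Point on the bench on the dock's centre line at x=80 mm, where the housing begins. In front of it, under a small black hood, a rigid stop block is set at a depth that is not measured: the bottle is fully home with its axis somewhere from x=0 to x=20 mm in the dock's frame, where the pushing force rises sharply above the drag.
- feeler (a joint): Travel in m of the spring feeler plate just in front of the stop block: 0 with no bottle, about 0.007 when the bottle stands hard against the stop. Its spring is weak (130 N/m, about 1 N), so a bottle that is let go stays.
- bar (a joint): Angle in rad of the steel retaining bar, 150 mm long, 10 mm thick, hinged at the left post at (-48, 78, 45) mm in the dock's frame, hinge line along the dock's x: -0.4 = leaning outwards (its other end stop), 0 = upright (open), 1.571 = level across the mouth towards -y (closed, end stop). It stays where it is left and takes 2 to 3 N at its handle.
- bar_grip (a point): Grip point on the bar's handle: a black round rod 12 mm thick that sticks out 62 mm from the bar along the dock's -x. The point is on the rod's axis, 44 mm out. At bar angle a it is at (-92, 78-80 sin a, 45+80 cos a) mm in the dock's frame. Pinch it from above with fingers closing along the dock's y; the round rod turns in the fingers.
- beaker: Empty glass beaker, 68 mm wide, 85 mm tall; loose bystander, leave it where it stands. Origin: centre of its underside.
- flask: Stoppered glass flask, 80 mm wide, 171 mm tall; loose bystander, leave it where it stands. Origin: centre of its underside.
- jar: Squat amber jar with white lid, 66 mm wide, 75 mm tall; loose bystander, leave it where it stands. Origin: centre of its underside.
- washbottle: White plastic wash bottle with a bent spout, 68 mm wide, 185 mm tall; loose bystander, leave it where it stands. Origin: centre of its underside.
- vials: Grey rack of six small vials, 70 x 110 mm, 66 mm tall; loose bystander, leave it where it stands. Origin: centre of its underside.
- spatula: Steel spatula lying flat, 170 mm long; loose bystander, leave it where it stands. Origin: centre of its underside.
- weight: Steel cylinder weight, 44 mm wide, 40 mm tall; loose bystander, leave it where it stands. Origin: centre of its underside.

How it is judged:
By the outcome, as a careful person would: the job done as asked, in the order asked, and still so for the second after the job is handed in, with the robot touching nothing.
It also fails if it takes over 72 s, if anything falls off the work surface, if the arm or the gripper's body presses on something with over 40 N, if the wrist force passes 120 N, or if a joint passes its speed limit or range.

### The arm

A 6-joint arm with a two-finger parallel gripper is mounted at the origin on the work surface. World frame = base frame: x ahead of the robot, y to its left, z up, the work surface at z = 0. Lengths are in m, angles in degrees, forces in N, time in s.
With the tool pointing down it reaches from about 0.325 to 0.925 m from the base axis. Payload 3.1 kg.
Tool frame: the origin (TCP) lies at the centre of the arm's flange, where the gripper is bolted on; the fingertips stand 173 mm ahead of it and the grasp point (between the pads) lies 155 mm ahead of it; z points along the fingers, y is the direction in which the jaws open and shut (so a half turn about z gives the same grasp; the last joint's range is limited). The gripper opens to 85 mm and grips with 20 to 120 N. Pads are 22 mm wide; open, the fingers measure 114 mm over their backs; the gripper's body (76 mm by 85 mm) begins 54 mm behind the grasp point. The pads swing forward as they close: fully open they stand 13 mm farther back than shut.
Start: joints at [-6.429, 12.427, 92.441, -0, 75.132, -6.429], TCP at [0.625, 0, 0.405] pointing down, gripper open.
Joint ranges: [-157.48, 157.48], [-44.54, 120.13], [17.64, 146.25], [-64.5, 244.5], [7.68, 150.69], [-147.95, 147.95]. Speed limits (degrees/s): [159.86, 159.86, 180, 180, 180, 180].

### API

Orientations are given as a 3x3 rotation matrix whose columns are the frame's x, y, z axes.
In Python, from bench import env gives the robot as it stands.
- The arm moves only by the shell command python3 -m handwheel 'ROWS' [FORCE]. ROWS is JSON, a list of rows, each a list of 7 numbers: the turn, a rotation vector about the tool's x, y, z in rad, then the shift along the tool's x, y, z in m, then the opening, from 0 (shut) to 1 (fully open). A call has 1 to 12 rows; each row is the pose to reach, as a shift and turn from the pose measured when the call began, along the tool's axes at that moment; what a row does not reach only later rows make up. A row lasts 1/12 s, in which the tool goes at most 41.7 mm and 7.16 degrees, less where a joint would pass 70% of its speed; a pose out of reach is approached as far as the arm can. A call with a gripper value outside its range is refused whole. The fingers move at their own pace and stop on an object; FORCE is the grip in N (left out, the last holds). Time passes only in rows, so rows that repeat a pose let the fingers close. It gives the time, the measured TCP pose, the force and the opening at its end, in the units of the state.
- env.observe(): the state, without advancing time (a new reading comes with each control period).
- env.read_camera(name): name is "scene" or "side" or "wrist"; returns a dict with "color" (480x640x3 uint8, red, green, blue), "z_map" (480x640 float32, m along the optical axis (not along the pixel's ray), 0 where there is no reading), "mtx" (3x3 intrinsics, pixels), "extrinsics" (4x4, takes a point from world to camera coordinates). Camera axes: x right, y up, looking along -z (the intrinsics and any distortion apply to the point x, -y, -z); pixel columns grow to the right and rows downward; lengths in m; the calibration is good to about 2 mm. A picture is of the moment at which its call begins.
- env.sign_off(): hands the job in, once; it reports no verdict.
The state is a dict: "t": time; "joint_positions": joint angles; "joint_velocities": joint speeds; "effort": joint torques, N m; "tcp_pos": TCP position; "orientation": TCP orientation; "contact_force": force on the tool from outside, world axes, zero at the start; "ft_torque": the same for the moment, N m; "width": finger opening in m.
Only numpy, scipy, OpenCV 4.12 (cv2) and the standard library are available. Lean on these libraries where they do the work, as an engineer would, in place of code of your own. Each camera call takes 0.05 s, during which the arm holds its last target.

## Working session

There is one attempt and no reset: what is moved stays moved. The work goes in short steps, Python scripts to look and compute and a shell command to move; the robot and the scene stay as the last step left them, time stands still between calls to the robot, and variables do not carry over. Pictures are saved under pics/ and viewed, and the job is handed in when it is done.

```bash
ls; mkdir -p pics; python3 - <<'E'
from bench import env
import cv2
s=env.observe()
for k,v in s.items(): print(k,v)
for n in ["scene","side","wrist"]:
    c=env.read_camera(n)
    cv2.imwrite(f"pics/{n}0.png",c["color"][:,:,::-1])
    print(n,c["mtx"],c["extrinsics"])
E
```

```text
pics
t 0.0
joint_positions [-6.42878641e+00  1.24794201e+01  9.25282931e+01 -9.04978998e-04
  7.51306449e+01 -6.42852385e+00]
joint_velocities [-0.05352629  0.0561425  -0.08964166  0.07046326  0.03186551 -0.09586809]
effort [-2.90135131e-04 -3.96841800e+01 -3.03850436e+01 -2.80225659e-04
  9.87685227e-03  9.68610237e-06]
tcp_pos [6.24608384e-01 6.21098786e-05 4.03340616e-01]
orientation [[ 8.17324210e-07  9.99997117e-01 -2.40132783e-03]
 [ 9.99999967e-01 -2.04478922e-07  2.55211239e-04]
 [ 2.55210013e-04 -2.40132796e-03 -9.99997084e-01]]
contact_force [-0.17144843 -0.60651145  0.21395472]
ft_torque [0.02348229 0.0038241  0.0272901 ]
width 0.08533495581871528
scene [[555.10935793   0.         313.0361483 ]
 [  0.         555.10935793 230.6575406 ]
 [  0.           0.           1.        ]] [[ 0.77525001  0.63161484 -0.00707946 -0.51513161]
 [-0.39718953  0.49616768  0.772048    0.13848939]
 [ 0.49114957 -0.59571834  0.63552479 -1.44308822]
 [ 0.          0.          0.          1.        ]]
side [[502.91501425   0.         321.94116238]
 [  0.         502.91501425 237.8810206 ]
 [  0.           0.           1.        ]] [[ 0.84658287 -0.53224486  0.00358522 -0.50583758]
 [ 0.39707992  0.63604783  0.66164242 -0.33024703]
 [-0.35443615 -0.55871152  0.74981094 -1.08652818]
 [ 0.          0.          0.          1.        ]]
wrist [[343.89490224   0.         323.86052411]
 [  0.         343.89490224 236.02821199]
 [  0.           0.           1.        ]] [[ 9.99997770e-01 -1.07587596e-03 -1.81702213e-03 -6.23408669e-01]
 [ 5.68406259e-04  9.65858012e-01 -2.59071375e-01  3.28716412e-02]
 [ 2.03371404e-03  2.59069765e-01  9.65856470e-01 -3.78206963e-01]
 [ 0.00000000e+00  0.00000000e+00  0.00000000e+00  1.00000000e+00]]
```

View pics/scene0.png

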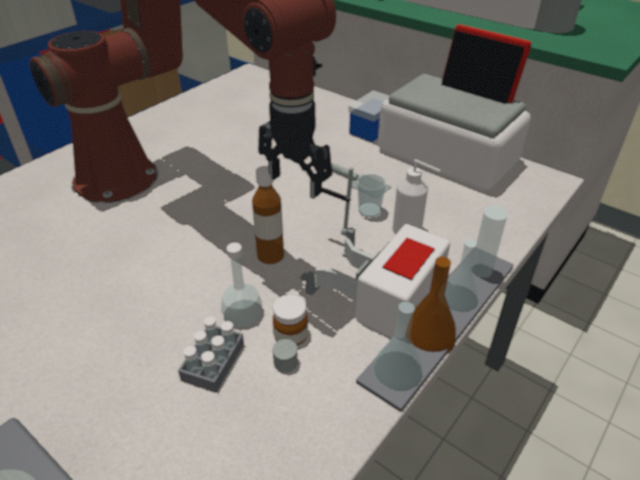

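View pics/side0.png

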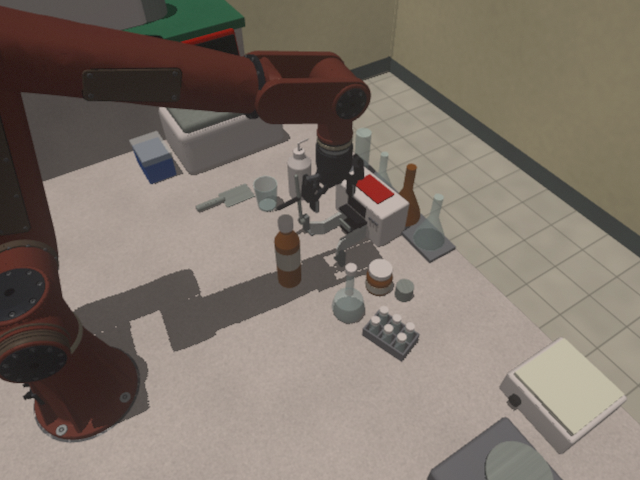

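View pics/wrist0.png

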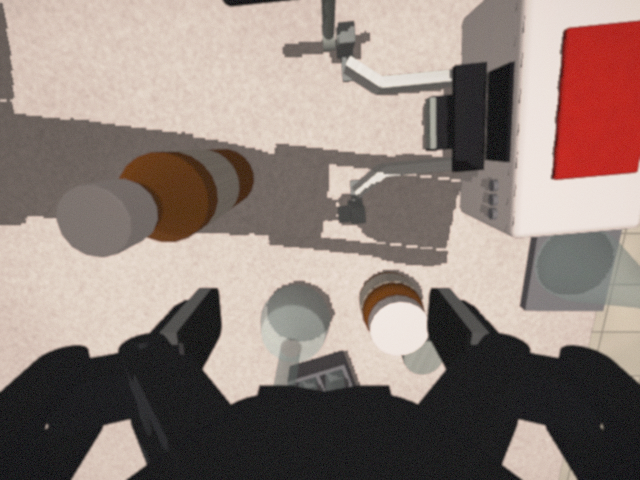

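```bash
cat > h.py <<'E'
import numpy as np, cv2
from bench import env
def cloud(c):
    K=c["mtx"];E=c["extrinsics"];z=c["z_map"]
    v,u=np.mgrid[0:480,0:640]
    X=(u-K[0,2])/K[0,0]*z; Y=-(v-K[1,2])/K[1,1]*z
    P=np.stack([X,Y,-z],-1)
    W=(P-E[:3,3])@E[:3,:3]
    W[z<=0]=np.nan
    return W
def ray(c,u,v):
    K=c["mtx"];E=c["extrinsics"]
    d=np.array([(u-K[0,2])/K[0,0],-(v-K[1,2])/K[1,1],-1])@E[:3,:3]
    return -E[:3,:3].T@E[:3,3],d/np.linalg.norm(d)
def tri(rs):
    A=0;b=0
    for o,d in rs:
        M=np.eye(3)-np.outer(d,d);A=A+M;b=b+M@o
    p=np.linalg.solve(A,b)
    return p,[np.linalg.norm((np.eye(3)-np.outer(d,d))@(p-o))*1000 for o,d in rs]
def atz(c,u,v,z):
    o,d=ray(c,u,v);return o+d*(z-o[2])/d[2]
def proj(c,p):
    K=c["mtx"];E=c["extrinsics"];q=E[:3,:3]@np.asarray(p)+E[:3,3]
    return K[0,2]+K[0,0]*q[0]/-q[2],K[1,2]+K[1,1]*-q[1]/-q[2]
E
python3 - <<'E'
from h import *
np.set_printoptions(precision=4,suppress=True)
C={}
for n in ["scene","side","wrist"]:
    c=env.read_camera(n);C[n]=c
np.save("c0.npy",C,allow_pickle=True)
x0,x1,y0,y1=.25,1.05,-.45,.35;s=.001
for n in C:
    W=cloud(C[n]).reshape(-1,3);col=C[n]["color"].reshape(-1,3)
    m=np.isfinite(W[:,0])&(W[:,2]<.24)&(W[:,2]>-.05)&(W[:,0]>x0)&(W[:,0]<x1)&(W[:,1]>y0)&(W[:,1]<y1)
    W=W[m];col=col[m];o=np.argsort(W[:,2]);W=W[o];col=col[o]
    img=np.zeros((600,600,3),np.uint8)
    i=((W[:,0]-x0)/.8*600).astype(int);j=((y1-W[:,1])/.8*600).astype(int)
    for a in (0,1):
        for b in(0,1): img[np.clip(j+a,0,599),np.clip(i+b,0,599)]=col[:,::-1]
    for k in range(0,8):
        cv2.line(img,(k*75,0),(k*75,599),(0,255,0),1);cv2.line(img,(0,k*75),(599,k*75),(0,255,0),1)
    cv2.imwrite(f"pics/top_{n}.png",img)
# bottle cluster
for n in C:
    W=cloud(C[n]);u=W.reshape(-1,3)
    m=(u[:,2]>.03)&(u[:,2]<.23)&(u[:,0]>.38)&(u[:,0]<.56)&(u[:,1]>-.08)&(u[:,1]<.1)
    q=u[m]
    print(n,len(q),np.nanmin(q,0),np.nanmax(q,0))
E
```

```text
scene 2118 [ 0.4974 -0.0013  0.03  ] [0.5526 0.0561 0.2226]
side 1395 [ 0.4869 -0.0003  0.0302] [0.5453 0.0529 0.2252]
wrist 13841 [0.4942 0.0012 0.0301] [0.549  0.0612 0.222 ]
```

View pics/top_wrist.png

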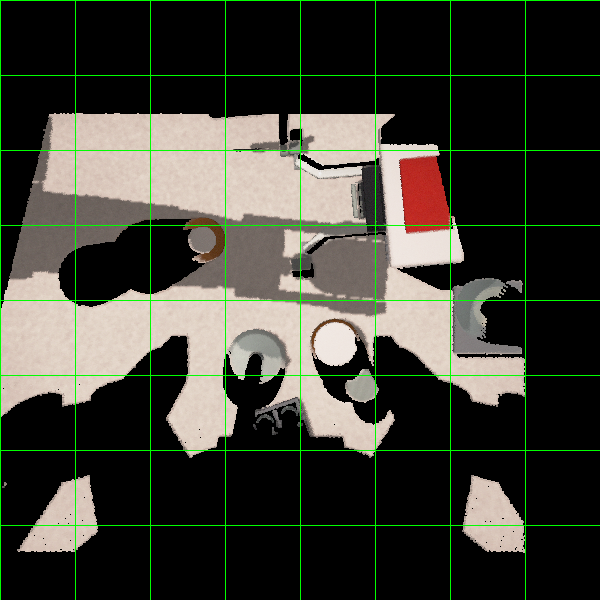

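View pics/top_scene.png

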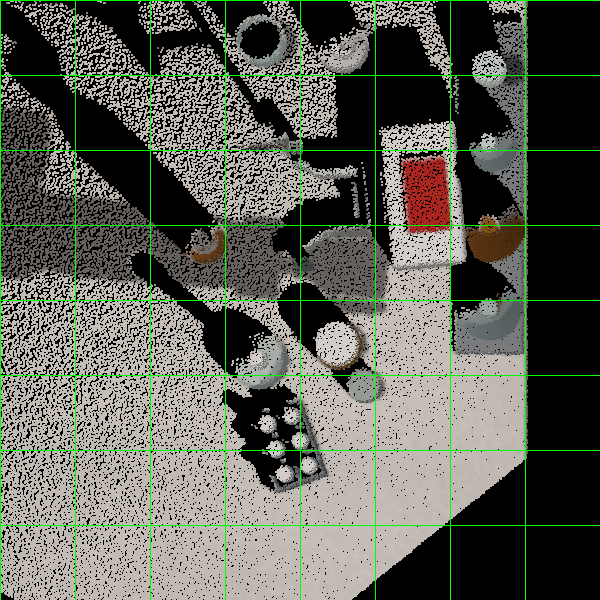

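```bash
python3 - <<'E'
import cv2
a=cv2.imread("pics/wrist0.png")[0:240,270:590];cv2.imwrite("pics/wc.png",cv2.resize(a,None,fx=2.5,fy=2.5,interpolation=2))
a=cv2.imread("pics/scene0.png")[150:350,300:480];cv2.imwrite("pics/sc.png",cv2.resize(a,None,fx=3,fy=3,interpolation=2))
a=cv2.imread("pics/side0.png")[150:290,250:420];cv2.imwrite("pics/sic.png",cv2.resize(a,None,fx=4,fy=4,interpolation=2))
E
```

```text
(no output)
```

View pics/wc.png

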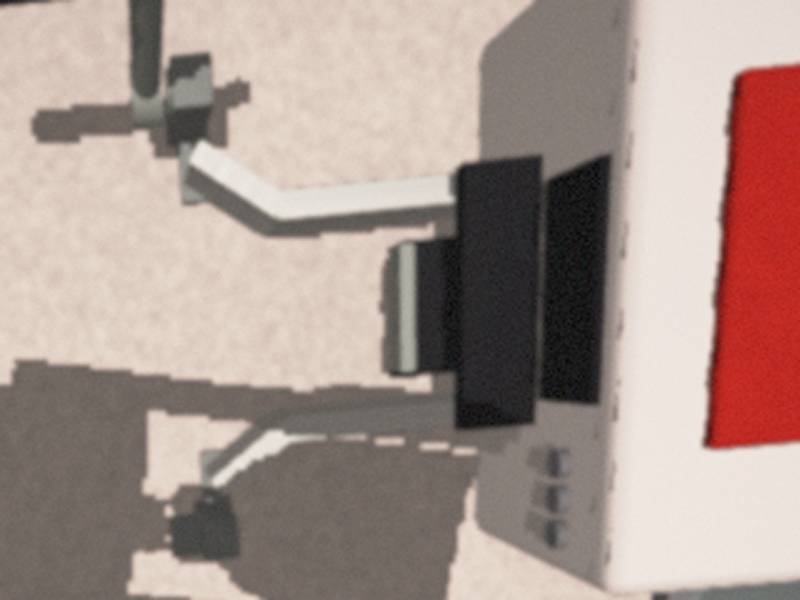

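View pics/sc.png

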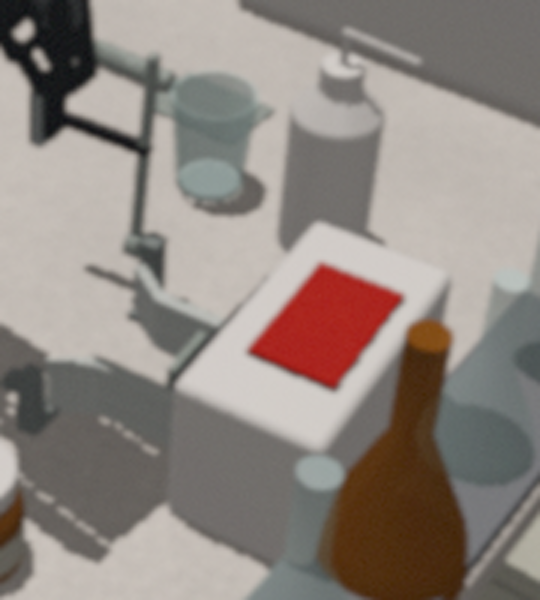

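View pics/sic.png

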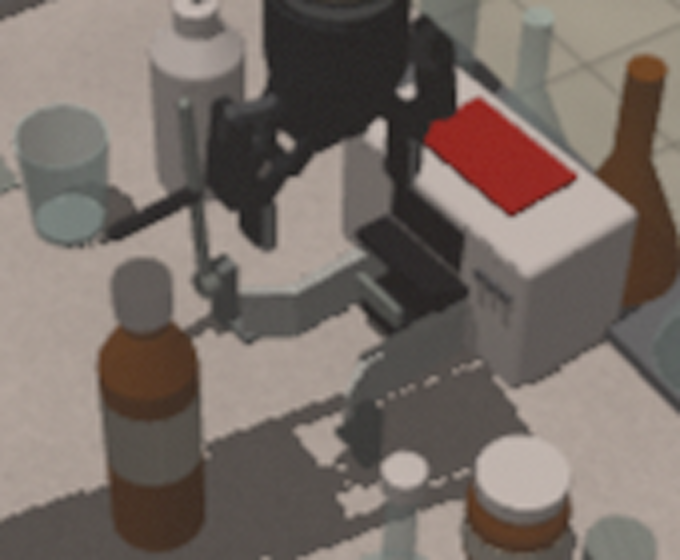

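```bash
python3 - <<'E'
from h import *
from scipy.optimize import least_squares
np.set_printoptions(precision=4,suppress=True)
C=np.load("c0.npy",allow_pickle=True).item()
for n in C:
    u=cloud(C[n]).reshape(-1,3)
    # bottle circle fit
    q=u[(u[:,2]>.02)&(u[:,2]<.145)&(u[:,0]>.44)&(u[:,0]<.58)&(u[:,1]>-.04)&(u[:,1]<.1)]
    f=least_squares(lambda p:np.hypot(q[:,0]-p[0],q[:,1]-p[1])-.03,[.52,.03],loss='soft_l1',f_scale=.002)
    print(n,"bottle",f.x,np.std(f.fun),len(q))
    # post tops
    for nm,(a,b) in dict(L=(.12,.22),R=(-.04,.03)).items():
        t=u[(abs(u[:,2]-.056)<.003)&(u[:,0]>.6)&(u[:,0]<.7)&(u[:,1]>a)&(u[:,1]<b)]
        print("  post",nm,len(t),np.median(t,0) if len(t) else '',t.min(0) if len(t) else '',t.max(0) if len(t) else '')
    w=u[(abs(u[:,2]-.045)<.0025)&(u[:,0]>.66)&(u[:,0]<.745)&(u[:,1]>0)&(u[:,1]<.16)]
    for s,ww in (("L",w[w[:,1]>.08]),("R",w[w[:,1]<.08])):
        if len(ww)>10:
            ww=ww[ww[:,0]>.69]; 
            print("  wall",s,len(ww), np.polyfit(ww[:,0],ww[:,1],1), ww.mean(0))
    hh=u[(abs(u[:,2]-.115)<.003)&(u[:,0]>.72)&(u[:,0]<.9)&(u[:,1]>-.1)&(u[:,1]<.25)]
    print("  housing top",len(hh), cv2.minAreaRect(hh[:,:2].astype(np.float32)*1000))
    ff=u[(u[:,2]>.06)&(u[:,2]<.1)&(u[:,0]>.74)&(u[:,0]<.79)&(u[:,1]>-.04)&(u[:,1]<.19)]
    if len(ff)>50: print("  front",len(ff),np.polyfit(ff[:,1],ff[:,0],1),ff.mean(0))
    br=u[(u[:,2]>.06)&(u[:,2]<.19)&(u[:,0]>.55)&(u[:,0]<.68)&(u[:,1]>.11)&(u[:,1]<.22)]
    print("  bar region",len(br), br.min(0) if len(br) else '', br.max(0) if len(br) else '')
E
```

```text
scene bottle [0.5199 0.0316] 0.0013910433697034803 1354
  post L 56 [0.6406 0.1519 0.0552] [0.6268 0.1429 0.053 ] [0.6515 0.1631 0.0589]
  post R 1 [ 0.6623 -0.0092  0.0531] [ 0.6623 -0.0092  0.0531] [ 0.6623 -0.0092  0.0531]
  wall L 93 [-0.6326  0.5635] [0.712  0.1131 0.0448]
  wall R 128 [ 0.2493 -0.1311] [0.7178 0.0478 0.0448]
  housing top 2395 ((829.3599243164062, 87.37445831298828), (140.50128173828125, 319.64678955078125), 0.5829691886901855)
  front 133 [-0.645   0.7782] [0.7777 0.0009 0.0783]
  bar region 403 [0.5648 0.1462 0.0605] [0.6467 0.1718 0.19  ]
side bottle [0.5181 0.0328] 0.0012176587605551338 780
  post L 37 [0.6354 0.1528 0.0563] [0.6206 0.1467 0.0532] [0.649  0.1673 0.0585]
  post R 10 [ 0.6551 -0.0015  0.0536] [ 0.6473 -0.0078  0.0531] [0.6597 0.0038 0.0558]
  wall L 56 [-0.1586  0.2294] [0.7128 0.1163 0.0454]
  wall R 64 [ 0.1471 -0.0578] [0.7187 0.048  0.0455]
  housing top 776 ((827.7861938476562, 89.25833892822266), (142.55604553222656, 320.7352294921875), 0.15653762221336365)
  front 710 [-0.1199  0.7688] [0.7598 0.0751 0.0766]
  bar region 257 [0.5564 0.1468 0.06  ] [0.6437 0.1714 0.19  ]
wrist bottle [0.5183 0.0309] 0.00030047813391149 2801
  post L 460 [0.6401 0.1523 0.0558] [0.6218 0.1447 0.053 ] [0.6493 0.1629 0.0588]
  post R 0   
  wall L 850 [-0.2144  0.2677] [0.7146 0.1145 0.0452]
  wall R 743 [ 0.2204 -0.1093] [0.717  0.0487 0.0452]
  housing top 15899 ((811.0096435546875, 80.0030288696289), (98.5753173828125, 164.98703002929688), 5.517666816711426)
  front 7523 [-0.0747  0.7632] [0.7567 0.0876 0.0754]
  bar region 808 [0.5598 0.1493 0.06  ] [0.6316 0.1584 0.1299]
```

```bash
python3 - <<'E'
from h import *
np.set_printoptions(precision=4,suppress=True)
C=np.load("c0.npy",allow_pickle=True).item()
for n in C:
    W=cloud(C[n]);col=C[n]["color"].astype(int);u=W.reshape(-1,3);cc=col.reshape(-1,3)
    r=(cc[:,0]>120)&(cc[:,1]<60)&(cc[:,2]<60)&(abs(u[:,2]-.117)<.01)&(abs(u[:,1]-.08)<.2)&(u[:,0]<.9)&(u[:,0]>.7)
    print(n,"red",cv2.minAreaRect(u[r][:,:2].astype(np.float32)*1000),np.median(u[r],0))
    # front face robust
    ff=u[(u[:,2]>.07)&(u[:,2]<.105)&(u[:,0]>.74)&(u[:,0]<.79)&(u[:,1]>-.02)&(u[:,1]<.19)]
    l=cv2.fitLine(ff[:,:2].astype(np.float32)*1000,cv2.DIST_WELSCH,3,.1,.001).ravel()
    print(" front dir",np.degrees(np.arctan2(-l[0],l[1])),l[2:],len(ff))
    for s,a,b in(("L",.1,.135),("R",.03,.06)):
        w=u[(abs(u[:,2]-.045)<.0025)&(u[:,0]>.675)&(u[:,0]<.735)&(u[:,1]>a)&(u[:,1]<b)]
        if len(w)>15:
            best=None;rng=np.random.default_rng(0)
            for _ in range(500):
                i,j=rng.choice(len(w),2,False);d=w[j,:2]-w[i,:2]
                if abs(d[0])<.02: continue
                d/=np.linalg.norm(d);e=abs((w[:,:2]-w[i,:2])@[-d[1],d[0]])<.0025
                if best is None or e.sum()>best.sum():best=e
            w=w[best];k=np.polyfit(w[:,0],w[:,1],1);print(" wall",s,len(w),np.degrees(np.arctan(k[0])),"y at .7:",np.polyval(k,.7), w[:,0].min(),w[:,0].max())
E
```

```text
scene red ((818.8289184570312, 88.78262329101562), (54.408470153808594, 95.91486358642578), 5.627378940582275) [0.8199 0.0859 0.1211]
 front dir -162.9581 [780.3977  -1.1859] 112
 wall L 46 12.20282925411154 y at .7: 0.11869982527738057 0.6751419342312449 0.7254132838488198
 wall R 59 7.57441028675369 y at .7: 0.03982491712126437 0.6767228642171759 0.7337643627999071
side red ((814.1781005859375, 91.09306335449219), (59.8885498046875, 99.94807434082031), 5.677545070648193) [0.8145 0.088  0.1225]
 front dir -174.3206 [760.1149  90.8128] 485
 wall L 22 3.330507798018009 y at .7: 0.11782584658092074 0.6763564041929828 0.7338623729835876
 wall R 32 10.253281966130757 y at .7: 0.041282269238318556 0.6764549022777923 0.7349165320360057
wrist red ((815.5780029296875, 92.29267120361328), (60.75954055786133, 97.1305160522461), 5.1444993019104) [0.8126 0.093  0.1211]
 front dir -175.58543 [762.0262  66.4363] 4923
 wall L 429 9.780755134040804 y at .7: 0.11975060968604782 0.675322145843253 0.7347629732563956
 wall R 353 7.08425075912231 y at .7: 0.04165239081300636 0.6750717944308477 0.7348097274975043
```

```bash
cat >> h.py <<'E'
from scipy.spatial.transform import Rotation as Rot
DY=np.radians(5.0); DO=np.array([.680,.0785,0])
Rd=np.array([[np.cos(DY),-np.sin(DY),0],[np.sin(DY),np.cos(DY),0],[0,0,1]])
def d2w(p): return DO+Rd@np.asarray(p,float)
def w2d(p): return Rd.T@(np.asarray(p,float)-DO)
def Rlean(lean,yaw=0): # yaw relative to dock, deg
    a=np.radians(lean);s,c=np.sin(a),np.cos(a)
    z=np.array([s,0,-c]);x=np.array([c,0,s]);y=np.cross(z,x)
    return Rd@Rot.from_euler('z',yaw,degrees=True).as_matrix()@np.stack([x,y,z],1)
def goto(R,tip=None,tcp=None,L=.173,s=None):
    s=s or env.observe();R0=np.array(s["orientation"]);p0=np.array(s["tcp_pos"])
    if tcp is None: tcp=np.asarray(tip)-L*R[:,2]
    w=Rot.from_matrix(R0.T@R).as_rotvec();d=R0.T@(tcp-p0)
    print("turn",np.round(w,3),"shift",np.round(d,4),"rows>=",max(np.degrees(np.linalg.norm(w))/7.16,np.linalg.norm(d)/.0417))
def stat(L=.173):
    np.set_printoptions(precision=4,suppress=True)
    s=env.observe();R=np.array(s["orientation"]);p=np.array(s["tcp_pos"])
    print("t",round(s["t"],2),"q",np.round(s["joint_positions"],1),"tcp",p,"tip",p+L*R[:,2],"tip_dock",w2d(p+L*R[:,2]),"F_dock",Rd.T@np.array(s["contact_force"]),"w",s["width"])
    print(" lean",np.degrees(np.arccos(-R[2,2])),"z_dock",Rd.T@R[:,2],"y_dock",Rd.T@R[:,1])
E
python3 - <<'E'
from h import *
stat()
print(w2d([.5186,.031,0]))
b=w2d([.5186,.031,0])
R=Rlean(35)
goto(R,tip=d2w([b[0]-.085,b[1],.26]))
E
```

```text
t 0.3 q [-6.4 12.4 92.5 -0.  75.1 -6.4] tcp [0.6249 0.     0.4042] tip [0.6247 0.0001 0.2312] tip_dock [-0.0619 -0.0733  0.2312] F_dock [-0.2336 -0.977   0.392 ] w 0.08585082297685176
 lean 0.05289919571677523 z_dock [-0.0009  0.0002 -1.    ] y_dock [ 0.9962 -0.0871 -0.0009]
[-0.1649 -0.0333  0.    ]
turn [-0.453  0.494  1.433] shift [ 0.0149 -0.2898  0.0027] rows>= 12.660999740959289
```

```bash
python3 -m handwheel '[[0,0,0.1,0,0,-0.04,0.36],[0,0,0.2,0,0,-0.07,0.36],[0,0,0.35,0,-0.02,-0.07,0.36],[0,0,0.47,0,-0.05,-0.07,0.36],[0,0,0.6,0,-0.09,-0.07,0.36],[0,0,0.72,0,-0.13,-0.07,0.36],[0,0,0.84,0,-0.16,-0.07,0.36],[0,0,0.96,0,-0.19,-0.07,0.36],[0,0,1.08,0,-0.21,-0.07,0.36],[0,0,1.2,0,-0.22,-0.07,0.36],[0,0,1.32,0.01,-0.22,-0.07,0.36],[0,0,1.45,0.01,-0.22,-0.07,0.36]]' 20; python3 - <<'E'
from h import *
stat()
R=Rlean(35)
goto(R,tip=d2w([-.165-.09,-.0333,.12]))
E
```

```text
t: 1.3
tcp_pos: [0.404, 0.0107, 0.4747]
orientation: [[0.993, 0.12, 0.0], [0.12, -0.993, 0.001], [0.001, -0.001, -1.0]]
contact_force: [0.3, -0.4, -0.0]
width: 0.0311
t 1.3 q [ -8.5 -19.4 115.2   0.1  84.2  74.7] tcp [0.404  0.0107 0.4747] tip [0.404  0.0109 0.3017] tip_dock [-0.2808 -0.0433  0.3017] F_dock [ 0.3078 -0.3944 -0.0018] w 0.031116092520667427
 lean 0.0534015072817824 z_dock [ 0.0005  0.0008 -1.    ] y_dock [ 0.0327 -0.9995 -0.0008]
turn [-0.011  0.61   0.031] shift [-0.0731 -0.0124  0.2129] rows>= 5.407189518279766
```

```bash
python3 -m handwheel '[[0,0.12,0.01,-0.02,0,0,0.36],[0,0.24,0.02,-0.04,-0.005,0.02,0.36],[0,0.36,0.03,-0.06,-0.01,0.05,0.36],[-0.01,0.48,0.03,-0.07,-0.012,0.08,0.36],[-0.01,0.61,0.03,-0.073,-0.012,0.12,0.36],[-0.01,0.61,0.03,-0.073,-0.012,0.16,0.36],[-0.01,0.61,0.03,-0.073,-0.012,0.19,0.36],[-0.01,0.61,0.03,-0.073,-0.012,0.213,0.36],[-0.01,0.61,0.03,-0.073,-0.012,0.213,0.36]]'; python3 - <<'E'
from h import *
stat()
c=env.read_camera("side");cv2.imwrite("pics/side1.png",c["color"][:,:,::-1])
c=env.read_camera("wrist");cv2.imwrite("pics/wrist1.png",c["color"][:,:,::-1])
R=Rlean(35)
goto(R,tip=d2w([-.165-.06,-.0333,.03]))
E
```

```text
t: 2.05
tcp_pos: [0.3349, 0.0143, 0.2609]
orientation: [[0.822, 0.089, 0.563], [0.072, -0.996, 0.052], [0.565, -0.003, -0.825]]
contact_force: [-0.2, 0.0, 0.0]
width: 0.0306
t 2.05 q [-13.9 -26.  146.2  22.7  28.8  54.1] tcp [0.3349 0.0143 0.2609] tip [0.4323 0.0233 0.1182] tip_dock [-0.2516 -0.0334  0.1182] F_dock [-0.1866  0.0175  0.0477] w 0.030573399719871133
 lean 34.41468976277638 z_dock [ 0.5652  0.003  -0.825 ] y_dock [ 0.0015 -1.     -0.0026]
turn [-0.002  0.006  0.001] shift [-0.0314 -0.0004  0.0893] rows>= 2.2695628221415665
```

View pics/side1.png

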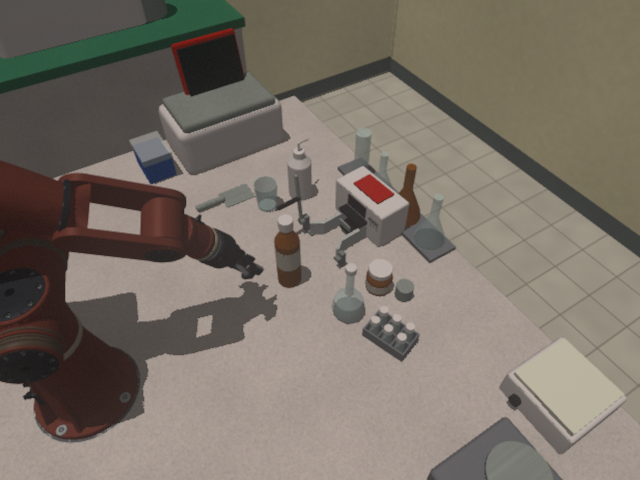

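View pics/wrist1.png

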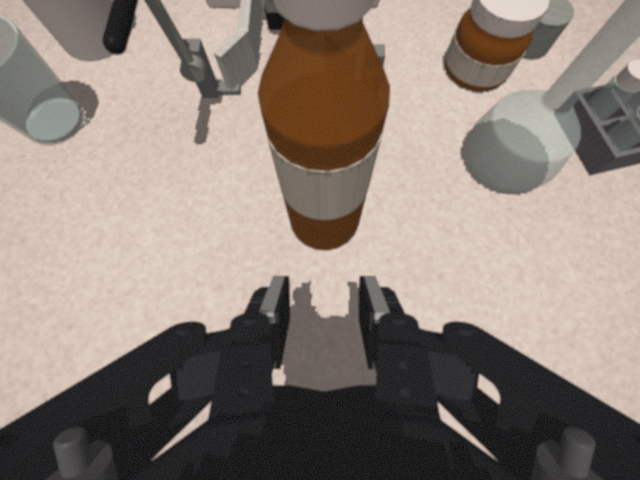

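```bash
python3 -m handwheel '[[0,0,0,0,0,0.03,0.36],[0,0,0,-0.01,0,0.06,0.36],[0,0,0,-0.02,0,0.075,0.36],[0,0,0,-0.031,0,0.085,0.36],[0,0.005,0,-0.031,0,0.089,0.36],[0,0.005,0,-0.031,0,0.089,0.36]]'; python3 - <<'E'
from h import *
stat()
C={n:env.read_camera(n) for n in ["scene","side","wrist"]}
np.save("c1.npy",C,allow_pickle=True)
from scipy.optimize import least_squares
for n in C:
    cv2.imwrite(f"pics/{n}2.png",C[n]["color"][:,:,::-1])
    u=cloud(C[n]).reshape(-1,3)
    q=u[(u[:,2]>.04)&(u[:,2]<.145)&(np.hypot(u[:,0]-.5186,u[:,1]-.031)<.04)]
    f=least_squares(lambda p:np.hypot(q[:,0]-p[0],q[:,1]-p[1])-.03,[.52,.03],loss='soft_l1',f_scale=.002)
    print(n,"bottle",f.x,w2d([*f.x,0]),np.std(f.fun),len(q))
    v=(u-DO)@Rd
    # dock fit: wall inner/top points, posts, red
    for nm,lo,hi in (("Ltop",.03,.045),("Rtop",-.045,-.03)):
        w=v[(abs(v[:,2]-.045)<.002)&(v[:,0]>0)&(v[:,0]<.045)&(v[:,1]>lo-.01)&(v[:,1]<hi+.01)]
        if len(w)>8: print("  ",nm,len(w),np.median(w[:,1]),np.percentile(w[:,1],[5,95]),"slope deg",np.degrees(np.polyfit(w[:,0],w[:,1],1)[0]))
    for nm,yy in(("PL",.078),("PR",-.078)):
        w=v[(abs(v[:,2]-.055)<.004)&(abs(v[:,0]+.033)<.02)&(abs(v[:,1]-yy)<.02)]
        if len(w): print("  ",nm,len(w),np.median(w,0))
    w=v[(v[:,2]>.06)&(v[:,2]<.1)&(abs(v[:,0]-.08)<.012)&(v[:,1]<-.04)&(v[:,1]>-.085)]
    if len(w)>20:print("   front R",len(w),np.median(w,0))
    w=v[(v[:,2]>.06)&(v[:,2]<.1)&(abs(v[:,0]-.08)<.012)&(v[:,1]>.04)&(v[:,1]<.085)]
    if len(w)>20:print("   front L",len(w),np.median(w,0))
    # tips
    t=u[(u[:,2]<.05)&(u[:,2]>.008)&(v[:,0]<-.205)&(v[:,0]>-.3)&(abs(v[:,1]+.033)<.05)]
    if len(t): tv=(t-DO)@Rd; print("   tips minz",np.sort(t[:,2])[:5],"max xd",tv[:,0].max(), "y",tv[:,1].min(),tv[:,1].max())
E
```

```text
t: 2.65
tcp_pos: [0.36, 0.0169, 0.1722]
orientation: [[0.817, 0.089, 0.57], [0.071, -0.996, 0.053], [0.572, -0.003, -0.82]]
contact_force: [-0.0, 1.4, 0.2]
width: 0.031
t 2.65 q [-12.2  -4.1 144.4  58.8  11.7  17.5] tcp [0.36   0.0169 0.1722] tip [0.4586 0.0261 0.0303] tip_dock [-0.2252 -0.0329  0.0303] F_dock [0.1178 1.3961 0.163 ] w 0.03099930993902081
 lean 34.92046060972506 z_dock [ 0.5724  0.0034 -0.8199] y_dock [ 0.0018 -1.     -0.003 ]
scene bottle [0.5199 0.0317] [-0.1636 -0.0327  0.    ] 0.001365361236495715 1156
   Ltop 65 0.039854576926479805 [0.0323 0.0448] slope deg -3.4205727864533473
   Rtop 88 -0.03878925255547397 [-0.0441 -0.033 ] slope deg 6.529950922799656
   PL 70 [-0.0333  0.0763  0.0546]
   PR 6 [-0.0261 -0.0793  0.0516]
   tips minz [0.0243 0.0275 0.0279 0.0282 0.0292] max xd -0.2159450470140369 y -0.06448846442076615 -0.0051043955181880206
side bottle [0.5181 0.0327] [-0.1653 -0.0315  0.    ] 0.001159002216792495 669
   Ltop 32 0.03975918957301701 [0.0349 0.0469] slope deg -5.184913051022134
   Rtop 36 -0.035269128753415424 [-0.0418 -0.0316] slope deg 5.387444444148545
   PL 47 [-0.0365  0.0772  0.0559]
   PR 18 [-0.0331 -0.0754  0.0527]
   front R 137 [ 0.0813 -0.0626  0.0792]
   front L 123 [0.0814 0.061  0.0774]
   tips minz [0.0357 0.0372 0.0373 0.038  0.0382] max xd -0.2178260760308768 y -0.06281876643078556 -0.007695010234895923
wrist bottle [0.5184 0.0311] [-0.1651 -0.0331  0.    ] 0.00044473574426392743 38227
   tips minz [0.0274 0.0289 0.0289 0.029  0.0291] max xd -0.21770176011405654 y -0.062313861904540226 -0.0040876234272026885
```

View pics/wrist2.png

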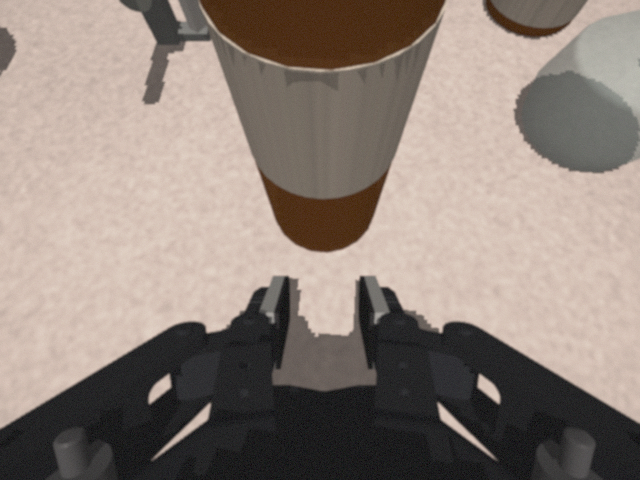

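```bash
python3 - <<'E'
import cv2
a=cv2.imread("pics/side2.png")[200:310,200:340];cv2.imwrite("pics/s2c.png",cv2.resize(a,None,fx=5,fy=5,interpolation=2))
a=cv2.imread("pics/scene2.png")[170:290,190:350];cv2.imwrite("pics/sc2c.png",cv2.resize(a,None,fx=4,fy=4,interpolation=2))
E
```

```text
(no output)
```

View pics/s2c.png

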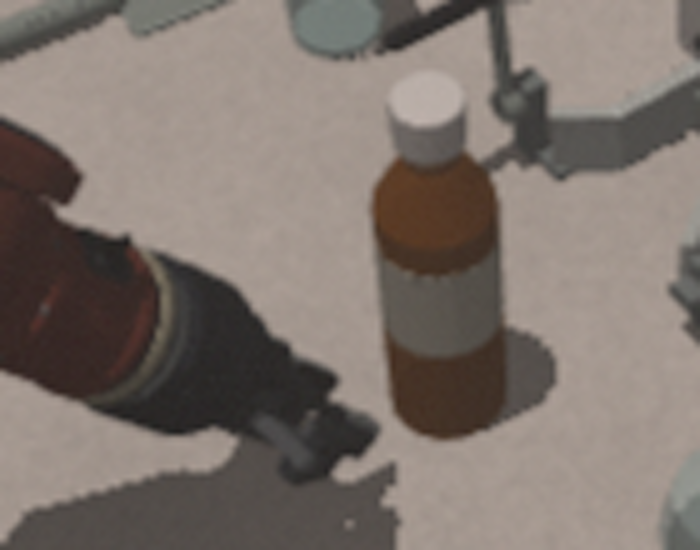

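View pics/sc2c.png

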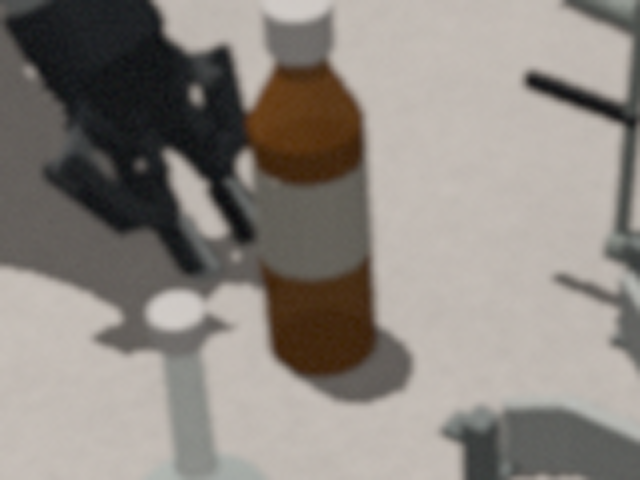

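```bash
python3 - <<'E'
from h import *
goto(Rlean(32),tip=d2w([-.225,-.033,.020]))
E
```

```text
turn [-0.002 -0.054  0.002] shift [ 0.0014 -0.0009  0.0094] rows>= 0.43476858766075277
```

```bash
python3 -m handwheel '[[0,-0.03,0,0,0,0.003,0.36],[0,-0.054,0,0.001,-0.001,0.006,0.36],[0,-0.054,0,0.0015,-0.001,0.0095,0.36],[0,-0.054,0,0.0015,-0.001,0.0095,0.36]]'; python3 - <<'E'
from h import *
stat()
goto(Rlean(32),tip=d2w([-.225,-.033,.010]))
E
```

```text
t: 3.13
tcp_pos: [0.3687, 0.018, 0.1682]
orientation: [[0.843, 0.09, 0.531], [0.076, -0.996, 0.048], [0.533, 0.0, -0.846]]
contact_force: [0.0, 0.6, -0.1]
width: 0.0309
t 3.13 q [-11.3  -2.  142.6  46.4  12.   30.2] tcp [0.3687 0.018  0.1682] tip [0.4606 0.0263 0.0218] tip_dock [-0.2231 -0.0329  0.0218] F_dock [ 0.0516  0.5739 -0.0549] w 0.030941706419410617
 lean 32.211645596553296 z_dock [ 0.533   0.0012 -0.8461] y_dock [ 0.003  -1.      0.0004]
turn [-0.001 -0.004  0.003] shift [-0.0072 -0.0001  0.009 ] rows>= 0.2765187062863007
```

```bash
python3 -m handwheel '[[0,0,0.003,-0.003,0,0.003,0.36],[0,0,0.003,-0.005,0,0.006,0.36],[0,0,0.003,-0.007,0,0.009,0.36],[0,0,0.003,-0.007,0,0.0095,0.36],[0,0,0.003,-0.007,0,0.0095,0.36]]'; python3 - <<'E'
from h import *
stat()
c=env.read_camera("wrist");cv2.imwrite("pics/wrist3.png",c["color"][:,:,::-1])
u=cloud(c).reshape(-1,3);v=(u-DO)@Rd
t=v[(v[:,2]<.05)&(v[:,2]>.004)&(v[:,0]<-.2)&(v[:,0]>-.3)&(abs(v[:,1]+.033)<.05)]
print(np.sort(t[:,2])[:8],t[:,0].max(),t[:,1].min(),t[:,1].max())
E
```

```text
t: 3.55
tcp_pos: [0.3681, 0.0179, 0.157]
orientation: [[0.842, 0.087, 0.532], [0.073, -0.996, 0.048], [0.534, -0.001, -0.845]]
contact_force: [-0.5, -0.3, 1.0]
width: 0.0308
t 3.55 q [-11.3   0.2 142.6  55.5  10.6  21.1] tcp [0.3681 0.0179 0.157 ] tip [0.4601 0.0262 0.0107] tip_dock [-0.2236 -0.033   0.0107] F_dock [-0.5467 -0.2293  1.004 ] w 0.030768885563568743
 lean 32.28321126503736 z_dock [ 0.5341  0.0012 -0.8454] y_dock [ 0.0003 -1.     -0.0012]
[0.008  0.0081 0.0085 0.0085 0.0086 0.0087 0.0087 0.0088] -0.21681757689326714 -0.08055949408071689 0.01513130220324367
```

View pics/wrist3.png

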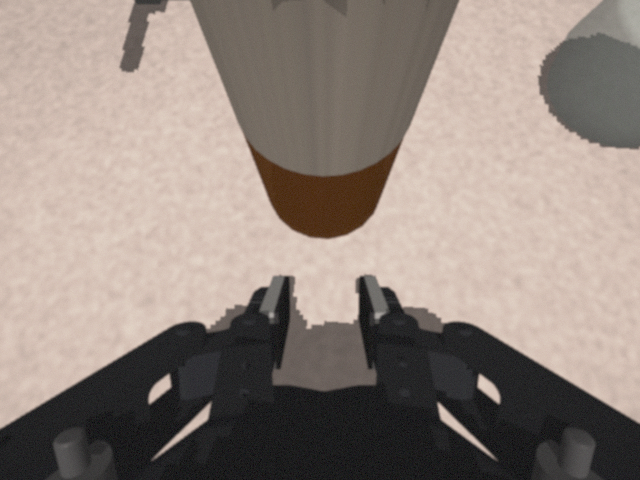

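```bash
python3 -m handwheel '[[0,0,0,0.0034,0,0.0021,0.36],[0,0,0,0.0068,0,0.0043,0.36],[0,0,0,0.0101,0,0.0064,0.36],[0,0,0,0.0135,0,0.0085,0.36],[0,0,0,0.0160,0,0.0101,0.36],[0,0,0,0.0177,0,0.0112,0.36],[0,0,0,0.0194,0,0.0123,0.36],[0,0,0,0.0211,0,0.0133,0.36],[0,0,0,0.0228,0,0.0144,0.36],[0,0,0,0.0245,0,0.0155,0.36],[0,0,0,0.0254,0,0.016,0.36],[0,0,0,0.0262,0,0.0166,0.36]]'; python3 - <<'E'
from h import *
stat()
c=env.read_camera("wrist");cv2.imwrite("pics/wrist4.png",c["color"][:,:,::-1])
E
```

```text
t: 4.6
tcp_pos: [0.3981, 0.0208, 0.1563]
orientation: [[0.843, 0.088, 0.53], [0.074, -0.996, 0.048], [0.533, -0.001, -0.846]]
contact_force: [-6.4, -1.5, 5.3]
width: 0.0309
t 4.6 q [ -9.8   4.  138.6  52.6   9.9  25.2] tcp [0.3981 0.0208 0.1563] tip [0.4898 0.0291 0.0099] tip_dock [-0.1938 -0.0326  0.0099] F_dock [-6.5063 -0.9697  5.2598] w 0.030856616879129637
 lean 32.17670436392419 z_dock [ 0.5325  0.0016 -0.8464] y_dock [ 0.0006 -1.     -0.0015]
```

View pics/wrist4.png

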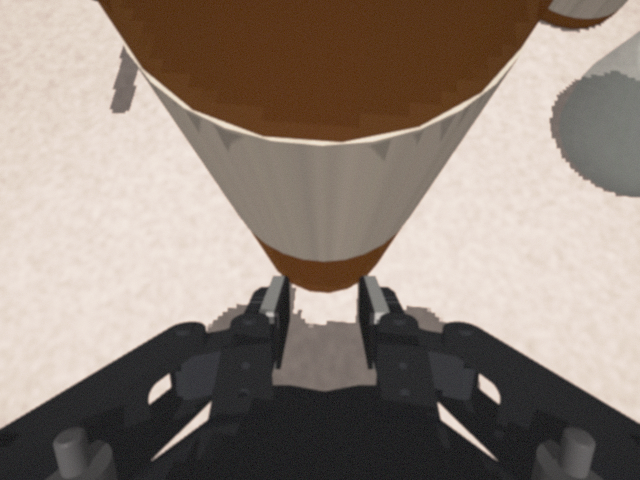

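```bash
python3 -m handwheel '[[0,0,0,0.0033,-0.001,0.0008,0.36],[0,0,0,0.006,-0.002,0.0025,0.36],[0,0,0,0.009,-0.003,0.0045,0.36],[0,0,0,0.0125,-0.004,0.0065,0.36],[0,0,0,0.016,-0.005,0.0085,0.36],[0,0,0,0.0195,-0.0063,0.0107,0.36],[0,0,0,0.023,-0.0076,0.013,0.36]]'; python3 - <<'E'
from h import *
stat()
E
```

```text
t: 5.23
tcp_pos: [0.4241, 0.0309, 0.1574]
orientation: [[0.844, 0.088, 0.53], [0.074, -0.996, 0.048], [0.532, -0.002, -0.847]]
contact_force: [-2.4, -0.2, -1.4]
width: 0.0311
t 5.23 q [ -7.4   6.8 135.2  46.1   9.3  33.8] tcp [0.4241 0.0309 0.1574] tip [0.5158 0.0393 0.0109] tip_dock [-0.167  -0.0247  0.0109] F_dock [-2.3761  0.023  -1.4347] w 0.031095925674883878
 lean 32.144568957481894 z_dock [ 0.5321  0.0021 -0.8467] y_dock [ 0.0009 -1.     -0.0019]
```

```bash
python3 -m handwheel '[[0,-0.004,0,0.0037,-0.0011,0.002,0.36],[0,-0.008,0,0.0075,-0.0022,0.004,0.36],[0,-0.012,0,0.0112,-0.0034,0.006,0.36],[0,-0.016,0,0.015,-0.0045,0.008,0.36],[0,-0.02,0,0.0187,-0.0056,0.01,0.36],[0,-0.024,0,0.0224,-0.0067,0.012,0.36],[0,-0.028,0,0.0262,-0.0079,0.0139,0.36],[0,-0.032,0,0.03,-0.009,0.0159,0.36],[0,-0.036,0,0.0337,-0.0101,0.0179,0.36],[0,-0.04,0,0.0374,-0.0112,0.0199,0.36],[0,-0.04,0,0.041,-0.0124,0.0219,0.36],[0,-0.04,0,0.0449,-0.0135,0.0239,0.36]]'; python3 - <<'E'
from h import *
stat()
c=env.read_camera("wrist");cv2.imwrite("pics/wrist5.png",c["color"][:,:,::-1])
c=env.read_camera("side");cv2.imwrite("pics/side5.png",c["color"][:,:,::-1])
E
```

```text
t: 6.23
tcp_pos: [0.4738, 0.0491, 0.161]
orientation: [[0.864, 0.088, 0.495], [0.076, -0.996, 0.046], [0.497, -0.002, -0.868]]
contact_force: [-1.1, -1.3, -2.4]
width: 0.0307
t 6.23 q [ -3.8  11.6 128.1  22.8  11.7  60. ] tcp [0.4738 0.0491 0.161 ] tip [0.5594 0.0571 0.0109] tip_dock [-0.122  -0.0108  0.0109] F_dock [-1.2192 -1.1749 -2.4044] w 0.030748150474606873
 lean 29.805795293951558 z_dock [ 0.4971  0.0026 -0.8677] y_dock [ 0.0013 -1.     -0.0023]
```

View pics/wrist5.png

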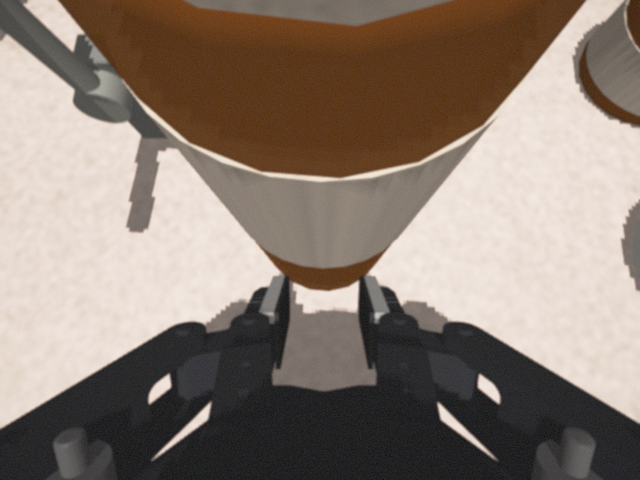

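View pics/side5.png

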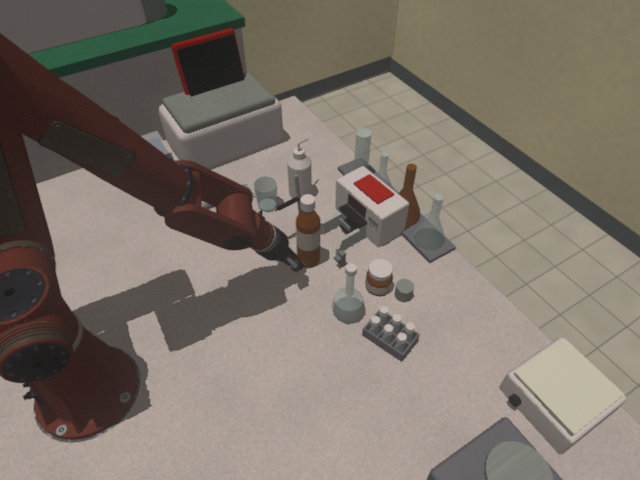

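```bash
python3 -m handwheel '[[0,0,0,0.0033,-0.0011,0.0019,0.36],[0,0,0,0.0067,-0.0022,0.0038,0.36],[0,0,0,0.01,-0.0033,0.0057,0.36],[0,0,0,0.0133,-0.0044,0.0076,0.36],[0,0,0,0.0166,-0.0055,0.0095,0.36],[0,0,0,0.02,-0.0066,0.0115,0.36],[0,0,0,0.0233,-0.0077,0.0134,0.36],[0,0,0,0.0266,-0.0088,0.0153,0.36],[0,0,0,0.03,-0.0099,0.0172,0.36],[0,0,0,0.0333,-0.0108,0.0191,0.36],[0,0,0,0.0366,-0.0108,0.021,0.36],[0,0,0,0.0399,-0.0108,0.0229,0.36]]'; python3 - <<'E'
from h import *
stat()
c=env.read_camera("wrist");cv2.imwrite("pics/wrist6.png",c["color"][:,:,::-1])
c=env.read_camera("scene");cv2.imwrite("pics/scene6.png",cv2.resize(c["color"][100:340,200:500,::-1],None,fx=2.5,fy=2.5,interpolation=2))
from scipy.optimize import least_squares
for n in("scene","side"):
    u=cloud(env.read_camera(n)).reshape(-1,3)
    g=d2w([-.045,0,0])
    q=u[(u[:,2]>.06)&(u[:,2]<.145)&(np.hypot(u[:,0]-g[0],u[:,1]-g[1])<.038)]
    f=least_squares(lambda p:np.hypot(q[:,0]-p[0],q[:,1]-p[1])-.03,g[:2],loss='soft_l1',f_scale=.002)
    print(n,w2d([*f.x,0]),np.std(f.fun),len(q))
E
```

```text
t: 7.33
tcp_pos: [0.5196, 0.0641, 0.1614]
orientation: [[0.864, 0.089, 0.496], [0.076, -0.996, 0.046], [0.498, -0.002, -0.867]]
contact_force: [-2.4, 0.1, -2.1]
width: 0.0308
t 7.33 q [ -1.5  16.1 122.   15.6  12.6  69.1] tcp [0.5196 0.0641 0.1614] tip [0.6054 0.0721 0.0115] tip_dock [-0.0748  0.0001  0.0115] F_dock [-2.3707  0.2675 -2.1496] w 0.030796495013098668
 lean 29.89356393082864 z_dock [ 0.4984  0.0025 -0.867 ] y_dock [ 0.0019 -1.     -0.0018]
scene [-0.039 -0.     0.   ] 0.001274322373024116 957
side [-0.042   0.0014  0.    ] 0.0013843713403050345 540
```

View pics/scene6.png

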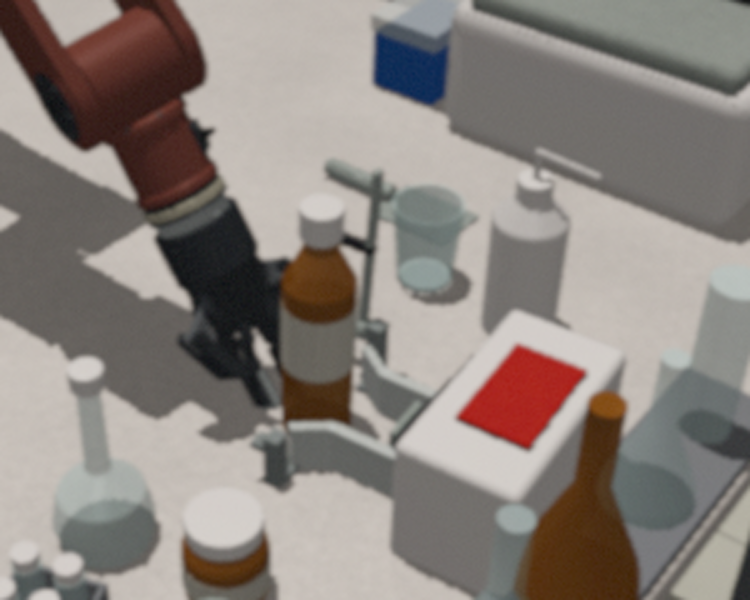

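View pics/wrist6.png

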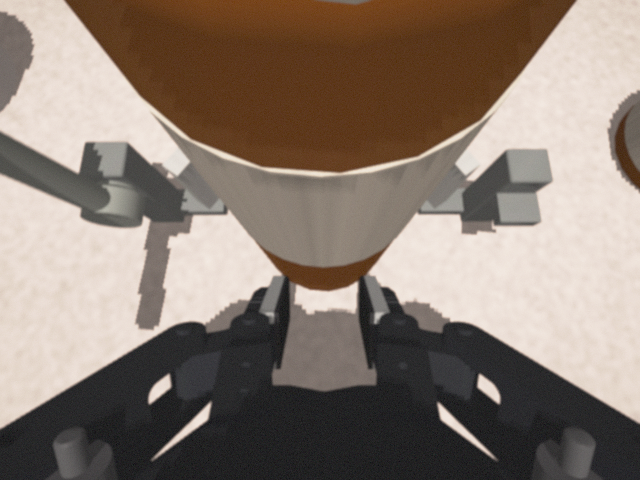

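```bash
python3 -m handwheel '[[0,0,0,0.0023,0,0.0013,0.36],[0,0,0,0.0046,0,0.0027,0.36],[0,0,0,0.0069,0,0.004,0.36],[0,0,0,0.0093,0,0.0053,0.36],[0,0,0,0.0116,0,0.0066,0.36],[0,0,0,0.0139,0,0.008,0.36],[0,0,0,0.0162,0,0.0093,0.36],[0,0,0,0.0185,0,0.0106,0.36],[0,0,0,0.0208,0,0.012,0.36],[0,0,0,0.0231,0,0.0133,0.36],[0,0,0,0.0255,0,0.0146,0.36],[0,0,0,0.0278,0,0.0159,0.36]]'; python3 - <<'E'
from h import *
stat()
c=env.read_camera("wrist");cv2.imwrite("pics/wrist7.png",c["color"][:,:,::-1])
E
```

```text
t: 8.53
tcp_pos: [0.5519, 0.0668, 0.1619]
orientation: [[0.863, 0.089, 0.498], [0.076, -0.996, 0.046], [0.5, -0.002, -0.866]]
contact_force: [-3.2, 0.5, -2.0]
width: 0.0307
t 8.53 q [ -1.1  19.1 117.7  13.4  13.7  71.7] tcp [0.5519 0.0668 0.1619] tip [0.638  0.0747 0.012 ] tip_dock [-0.0421 -0.0001  0.012 ] F_dock [-3.1395  0.7397 -1.963 ] w 0.030663163606737848
 lean 29.97874155764505 z_dock [ 0.4997  0.0021 -0.8662] y_dock [ 0.0014 -1.     -0.0016]
```

View pics/wrist7.png

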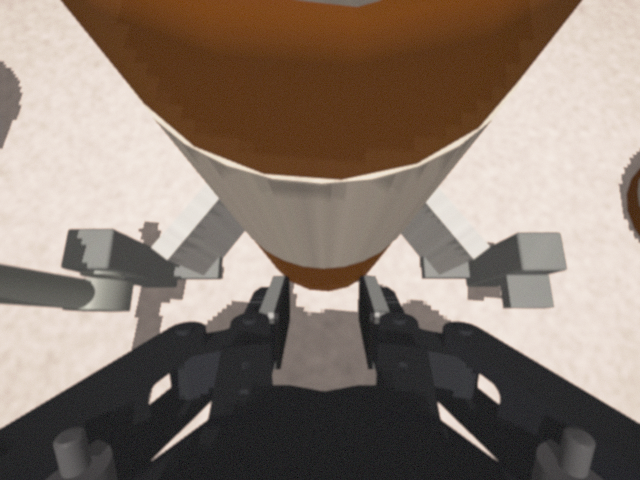

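```bash
python3 -m handwheel '[[0,0,0,0.0008,0,0.0007,0.36],[0,0,0,0.0016,0,0.0014,0.36],[0,0,0,0.0024,0,0.002,0.36],[0,0,0,0.0032,0,0.0026,0.36],[0,0,0,0.004,0,0.0033,0.36],[0,0,0,0.0047,0,0.0039,0.36]]'; python3 -c "
from h import *
stat()"
```

```text
t: 9.08
tcp_pos: [0.5586, 0.0674, 0.1614]
orientation: [[0.862, 0.089, 0.499], [0.076, -0.996, 0.046], [0.501, -0.001, -0.865]]
contact_force: [-4.7, 0.2, 3.4]
width: 0.0306
t 9.08 q [ -1.   19.7 116.9  13.1  13.8  72. ] tcp [0.5586 0.0674 0.1614] tip [0.6449 0.0753 0.0117] tip_dock [-0.0352 -0.0002  0.0117] F_dock [-4.63    0.5773  3.4089] w 0.030564059365365666
 lean 30.066891572730004 z_dock [ 0.501   0.0019 -0.8654] y_dock [ 0.0014 -1.     -0.0014]
```

```bash
python3 -m handwheel '[[0,0,0,0.0009,0,0.0005,0.36],[0,0,0,0.0017,0,0.001,0.36],[0,0,0,0.0026,0,0.0015,0.36],[0,0,0,0.0035,0,0.002,0.36]]'; python3 -c "
from h import *
stat()"
```

```text
t: 9.42
tcp_pos: [0.5627, 0.0677, 0.1615]
orientation: [[0.862, 0.089, 0.499], [0.076, -0.996, 0.046], [0.501, -0.001, -0.865]]
contact_force: [-3.9, -0.8, 2.2]
width: 0.0309
t 9.42 q [ -1.   20.1 116.3  12.9  14.   72.3] tcp [0.5627 0.0677 0.1615] tip [0.649  0.0756 0.0118] tip_dock [-0.0311 -0.0002  0.0118] F_dock [-3.9736 -0.4125  2.2159] w 0.030889922007926306
 lean 30.07173863064361 z_dock [ 0.5011  0.0019 -0.8654] y_dock [ 0.0014 -1.     -0.0013]
```

```bash
python3 -m handwheel '[[0,0,0,0.0009,0,0.0005,0.36],[0,0,0,0.0017,0,0.001,0.36],[0,0,0,0.0026,0,0.0015,0.36]]'; python3 -c "
from h import *
stat()"
```

```text
t: 9.67
tcp_pos: [0.5658, 0.068, 0.1615]
orientation: [[0.862, 0.089, 0.499], [0.076, -0.996, 0.046], [0.501, -0.001, -0.865]]
contact_force: [-3.9, -0.6, 2.5]
width: 0.0306
t 9.67 q [ -0.9  20.4 115.9  12.7  14.1  72.6] tcp [0.5658 0.068  0.1615] tip [0.6521 0.0759 0.0118] tip_dock [-0.028  -0.0002  0.0118] F_dock [-3.9573 -0.2916  2.5031] w 0.030635403681721088
 lean 30.06930477869235 z_dock [ 0.501   0.0019 -0.8654] y_dock [ 0.0014 -1.     -0.0014]
```

```bash
python3 -m handwheel '[[0,0,0,0.0009,0,0.0005,0.36],[0,0,0,0.0017,0,0.001,0.36]]'; python3 -c "
from h import *
stat()"
```

```text
t: 9.83
tcp_pos: [0.5679, 0.0682, 0.1615]
orientation: [[0.862, 0.089, 0.499], [0.076, -0.996, 0.046], [0.501, -0.001, -0.865]]
contact_force: [-4.3, -0.4, 1.8]
width: 0.0308
t 9.83 q [ -0.9  20.6 115.6  12.5  14.2  72.7] tcp [0.5679 0.0682 0.1615] tip [0.6543 0.0761 0.0118] tip_dock [-0.0259 -0.0002  0.0118] F_dock [-4.3359  0.0158  1.7597] w 0.030807315614004526
 lean 30.076419139460135 z_dock [ 0.5012  0.0019 -0.8654] y_dock [ 0.0014 -1.     -0.0014]
```

```bash
python3 -m handwheel '[[0,0,0,0.0009,0,0.0005,0.36],[0,0,0,0.0017,0,0.001,0.36]]'; python3 -c "
from h import *
stat()"
```

```text
t: 10.0
tcp_pos: [0.57, 0.0684, 0.1615]
orientation: [[0.862, 0.089, 0.499], [0.076, -0.996, 0.046], [0.501, -0.001, -0.865]]
contact_force: [-3.3, 0.1, 1.3]
width: 0.0307
t 10.0 q [ -0.9  20.8 115.3  12.4  14.3  72.8] tcp [0.57   0.0684 0.1615] tip [0.6564 0.0762 0.0118] tip_dock [-0.0237 -0.0002  0.0118] F_dock [-3.268   0.3859  1.3016] w 0.030719762395868256
 lean 30.07989859003265 z_dock [ 0.5012  0.0018 -0.8653] y_dock [ 0.0014 -1.     -0.0013]
```

```bash
python3 -m handwheel '[[0,0,0,0.0009,0,0.0005,0.36],[0,0,0,0.0017,0,0.001,0.36]]'; python3 -c "
from h import *
stat()"
```

```text
t: 10.17
tcp_pos: [0.5721, 0.0686, 0.1615]
orientation: [[0.862, 0.089, 0.499], [0.076, -0.996, 0.046], [0.501, -0.001, -0.865]]
contact_force: [-4.4, -1.3, 2.4]
width: 0.0305
t 10.17 q [ -0.8  21.  115.1  12.3  14.4  73. ] tcp [0.5721 0.0686 0.1615] tip [0.6584 0.0764 0.0118] tip_dock [-0.0217 -0.0002  0.0118] F_dock [-4.4607 -0.8829  2.3931] w 0.03050765428916284
 lean 30.07723663722276 z_dock [ 0.5012  0.0019 -0.8654] y_dock [ 0.0014 -1.     -0.0014]
```

```bash
python3 -m handwheel '[[0,0,0,0.0009,0,0.0005,0.36]]'; python3 -c "
from h import *
stat()"
```

```text
t: 10.25
tcp_pos: [0.5731, 0.0687, 0.1614]
orientation: [[0.862, 0.089, 0.499], [0.076, -0.996, 0.046], [0.501, -0.001, -0.865]]
contact_force: [-4.4, -0.9, 2.2]
width: 0.0313
t 10.25 q [ -0.8  21.1 114.9  12.2  14.4  73.1] tcp [0.5731 0.0687 0.1614] tip [0.6594 0.0765 0.0117] tip_dock [-0.0207 -0.0002  0.0117] F_dock [-4.4942 -0.5502  2.1601] w 0.03133759261367183
 lean 30.060767655948723 z_dock [ 0.5009  0.0019 -0.8655] y_dock [ 0.0014 -1.     -0.0014]
```

```bash
python3 -m handwheel '[[0,0,0,0.0009,0,0.0005,0.36]]'; python3 -c "
from h import *
stat()"
```

```text
t: 10.33
tcp_pos: [0.5742, 0.0688, 0.1615]
orientation: [[0.862, 0.089, 0.499], [0.076, -0.996, 0.046], [0.501, -0.001, -0.866]]
contact_force: [-5.2, -0.8, 2.9]
width: 0.0308
t 10.33 q [ -0.8  21.2 114.8  12.2  14.5  73.1] tcp [0.5742 0.0688 0.1615] tip [0.6605 0.0767 0.0117] tip_dock [-0.0196 -0.0001  0.0117] F_dock [-5.2909 -0.3724  2.9365] w 0.030763882694368447
 lean 30.04986084892848 z_dock [ 0.5007  0.002  -0.8656] y_dock [ 0.0015 -1.     -0.0014]
```

```bash
python3 -m handwheel '[[0,0,0,0.0009,0,0.0005,0.36]]'; python3 -c "
from h import *
stat()"
```

```text
t: 10.42
tcp_pos: [0.5752, 0.0689, 0.1615]
orientation: [[0.862, 0.089, 0.498], [0.076, -0.996, 0.046], [0.5, -0.001, -0.866]]
contact_force: [-5.0, -0.9, 3.3]
width: 0.0307
t 10.42 q [ -0.8  21.2 114.6  12.1  14.6  73.2] tcp [0.5752 0.0689 0.1615] tip [0.6614 0.0768 0.0117] tip_dock [-0.0187 -0.0001  0.0117] F_dock [-5.1017 -0.4545  3.3122] w 0.030723205495925117
 lean 30.02808704102617 z_dock [ 0.5004  0.0021 -0.8658] y_dock [ 0.0016 -1.     -0.0015]
```

```bash
python3 -m handwheel '[[0,0,0,0.0007,0,0.0004,0.36]]'; python3 -c "
from h import *
stat()"
```

```text
t: 10.5
tcp_pos: [0.576, 0.0689, 0.1615]
orientation: [[0.863, 0.089, 0.498], [0.076, -0.996, 0.046], [0.5, -0.002, -0.866]]
contact_force: [-5.9, -0.7, 3.1]
width: 0.0307
t 10.5 q [ -0.8  21.3 114.5  12.   14.6  73.3] tcp [0.576  0.0689 0.1615] tip [0.6622 0.0769 0.0117] tip_dock [-0.0179 -0.0001  0.0117] F_dock [-5.9328 -0.2091  3.1482] w 0.030678863197855625
 lean 30.00838809544495 z_dock [ 0.5001  0.0021 -0.866 ] y_dock [ 0.0016 -1.     -0.0015]
```

```bash
python3 - <<'E'
from h import *
c=env.read_camera("wrist");cv2.imwrite("pics/wrist8.png",c["color"][:,:,::-1])
E
```

```text
(no output)
```

View pics/wrist8.png

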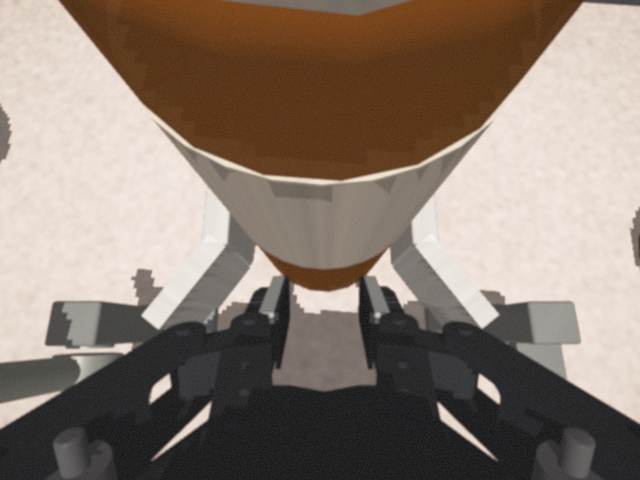

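```bash
python3 -m handwheel '[[0,0,0,0.0007,0,0.0004,0.36]]'; python3 -c "
from h import *
stat()" | head -1
```

```text
t: 10.63
tcp_pos: [0.5767, 0.069, 0.1615]
orientation: [[0.863, 0.089, 0.498], [0.076, -0.996, 0.046], [0.5, -0.002, -0.866]]
contact_force: [-7.2, -0.4, 3.9]
width: 0.0305
t 10.63 q [ -0.8  21.4 114.4  12.   14.7  73.4] tcp [0.5767 0.069  0.1615] tip [0.6628 0.0769 0.0116] tip_dock [-0.0173 -0.0001  0.0116] F_dock [-7.2409  0.2619  3.8933] w 0.03051114238828937
```

```bash
python3 -m handwheel '[[0,0,0,0.0007,0,0.0004,0.36]]'; python3 -c "
from h import *
stat()"| head -1
```

```text
t: 10.72
tcp_pos: [0.5774, 0.0691, 0.1615]
orientation: [[0.863, 0.089, 0.497], [0.076, -0.996, 0.046], [0.499, -0.002, -0.867]]
contact_force: [-6.2, -1.0, 4.8]
width: 0.0306
t 10.72 q [ -0.8  21.4 114.3  11.9  14.8  73.4] tcp [0.5774 0.0691 0.1615] tip [0.6634 0.0771 0.0116] tip_dock [-0.0167  0.      0.0116] F_dock [-6.3099 -0.4964  4.8377] w 0.03059139579401391
```

```bash
python3 -m handwheel '[[0,0,0,0.0007,0,0.0004,0.36]]'; python3 -c "
from h import *
stat()"| head -1
```

```text
t: 10.8
tcp_pos: [0.5781, 0.0691, 0.1616]
orientation: [[0.863, 0.089, 0.497], [0.076, -0.996, 0.046], [0.499, -0.002, -0.867]]
contact_force: [-6.5, -0.2, 4.8]
width: 0.0312
t 10.8 q [ -0.8  21.5 114.2  11.9  14.8  73.5] tcp [0.5781 0.0691 0.1616] tip [0.664  0.0771 0.0117] tip_dock [-0.016  -0.      0.0117] F_dock [-6.5267  0.3516  4.8444] w 0.0311624618485274
```

```bash
python3 -m handwheel '[[0,0,0,0.0009,0,0.0005,0.36]]'; python3 -c "
from h import *
stat()" | head -1
```

```text
t: 10.88
tcp_pos: [0.5789, 0.0692, 0.1616]
orientation: [[0.864, 0.089, 0.496], [0.076, -0.996, 0.046], [0.498, -0.002, -0.867]]
contact_force: [-8.7, -1.6, 6.6]
width: 0.0307
t 10.88 q [ -0.8  21.6 114.1  11.8  14.9  73.6] tcp [0.5789 0.0692 0.1616] tip [0.6647 0.0772 0.0116] tip_dock [-0.0154  0.      0.0116] F_dock [-8.8331 -0.8735  6.5564] w 0.030684239767219314
```

```bash
python3 -m handwheel '[[0,0,0,0.0009,0,0.0005,0.36]]'; python3 -c "
from h import *
stat()"| head -1
```

```text
t: 10.97
tcp_pos: [0.5794, 0.0692, 0.1616]
orientation: [[0.865, 0.089, 0.494], [0.076, -0.996, 0.046], [0.496, -0.002, -0.868]]
contact_force: [-12.1, -2.7, 8.4]
width: 0.0308
t 10.97 q [ -0.8  21.6 114.   11.7  15.1  73.6] tcp [0.5794 0.0692 0.1616] tip [0.6648 0.0772 0.0114] tip_dock [-0.0152  0.0001  0.0114] F_dock [-12.315   -1.6349   8.446 ] w 0.030791094806017553
```

```bash
python3 -m handwheel '[[0,0,0,0.0009,0,0.0005,0.36]]'; python3 -c "
from h import *
stat()"| head -1
```

```text
t: 11.05
tcp_pos: [0.5797, 0.0692, 0.1615]
orientation: [[0.866, 0.09, 0.492], [0.077, -0.996, 0.046], [0.494, -0.002, -0.869]]
contact_force: [-11.9, -2.7, 10.5]
width: 0.0305
t 11.05 q [ -0.8  21.7 113.9  11.6  15.2  73.7] tcp [0.5797 0.0692 0.1615] tip [0.6649 0.0772 0.0112] tip_dock [-0.0152  0.      0.0112] F_dock [-12.0592  -1.6762  10.4684] w 0.030485162739992445
```

```bash
python3 -m handwheel '[[0,0,0,-0.0017,0,-0.001,0.36],[0,0,0,-0.004,0,-0.0025,0.36],[0,0,0,-0.01,0,-0.006,0.36],[0,0,0,-0.018,0,-0.0105,0.36],[0,0,0,-0.03,0,-0.018,0.36],[0,0,0,-0.042,0,-0.025,0.36],[0,0,0,-0.052,0,-0.032,0.36],[0,0,0,-0.052,0,-0.032,0.36]]'; python3 - <<'E'
from h import *
stat()
from scipy.optimize import least_squares
for n in("scene","side","wrist"):
    c=env.read_camera(n);u=cloud(c).reshape(-1,3)
    g=d2w([.017,0,0])
    q=u[(u[:,2]>.06)&(u[:,2]<.145)&(np.hypot(u[:,0]-g[0],u[:,1]-g[1])<.038)]
    f=least_squares(lambda p:np.hypot(q[:,0]-p[0],q[:,1]-p[1])-.03,g[:2],loss='soft_l1',f_scale=.002)
    print(n,w2d([*f.x,0]),np.std(f.fun),len(q))
    cv2.imwrite(f"pics/{n}9.png",c["color"][:,:,::-1])
    if n!="wrist": cv2.imwrite(f"pics/{n}9c.png",cv2.resize(c["color"][130:310,240:460,::-1],None,fx=3.3,fy=3.3,interpolation=2))
E
```

```text
t: 11.72
tcp_pos: [0.516, 0.0638, 0.1627]
orientation: [[0.868, 0.09, 0.489], [0.077, -0.996, 0.047], [0.491, -0.003, -0.871]]
contact_force: [-0.5, 0.3, -0.4]
width: 0.0308
t 11.72 q [ -1.6  15.6 122.4  15.2  13.3  69.5] tcp [0.516  0.0638 0.1627] tip [0.6006 0.0719 0.012 ] tip_dock [-0.0797  0.0003  0.012 ] F_dock [-0.434   0.3022 -0.4066] w 0.030823542710253286
 lean 29.42042075064074 z_dock [ 0.4912  0.0039 -0.871 ] y_dock [ 0.0025 -1.     -0.003 ]
scene [0.0178 0.0002 0.    ] 0.0012724170039007988 1011
side [0.016  0.0016 0.    ] 0.001542445118341788 533
wrist [ 0.0161 -0.0001  0.    ] 0.0004349931986334876 15507
```

View pics/scene9c.png

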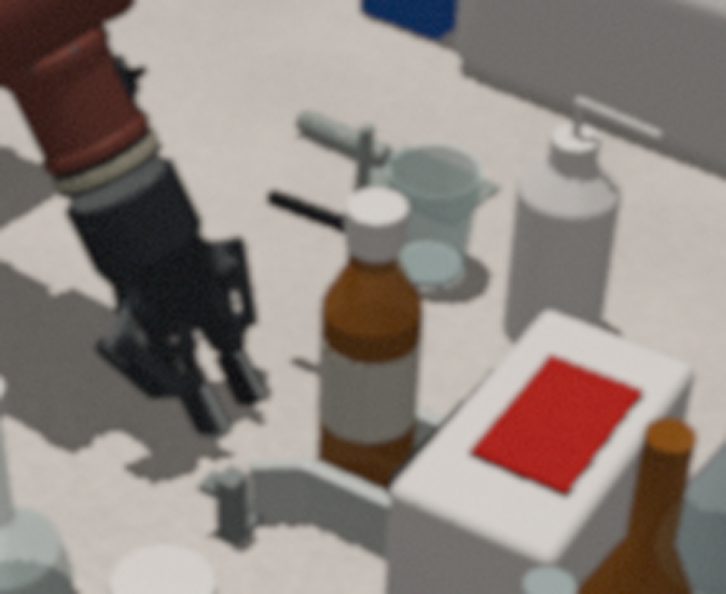

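View pics/side9c.png

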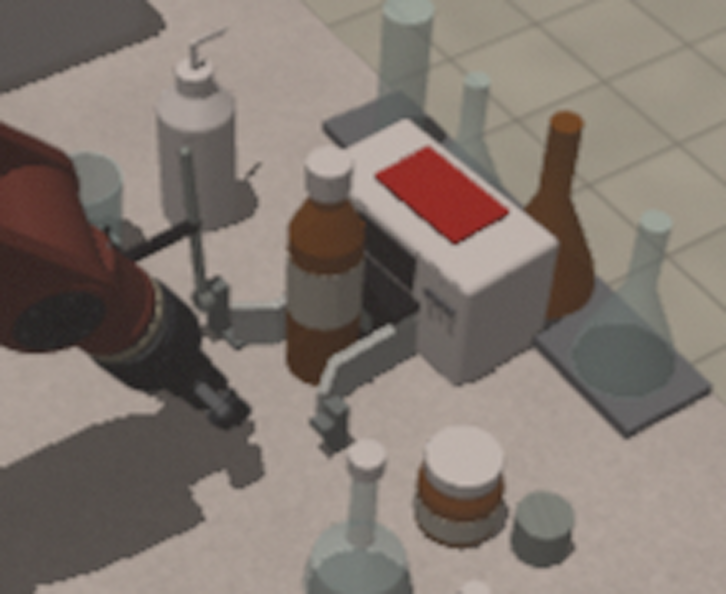

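View pics/wrist9.png

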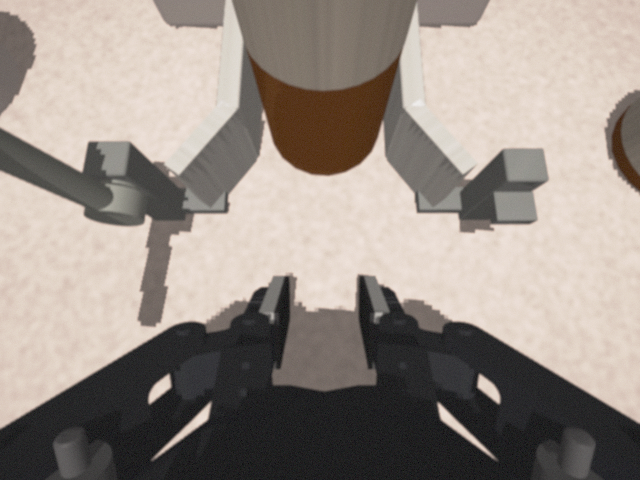

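```bash
python3 -m handwheel '[[0,0,0,0.005,0,0.003,0.36],[0,0,0,0.012,0,0.007,0.36],[0,0,0,0.02,0,0.0115,0.36],[0,0,0,0.028,0,0.016,0.36],[0,0,0,0.035,0,0.02,0.36],[0,0,0,0.041,0,0.0235,0.36],[0,0,0,0.045,0,0.026,0.36],[0,0,0,0.048,0,0.0275,0.36],[0,0,0,0.05,0,0.0285,0.36],[0,0,0,0.05,0,0.0285,0.36]]'; python3 -c "
from h import *
stat()"
```

```text
t: 12.7
tcp_pos: [0.5771, 0.0689, 0.1642]
orientation: [[0.865, 0.089, 0.494], [0.077, -0.996, 0.046], [0.496, -0.002, -0.868]]
contact_force: [0.2, 1.2, -1.1]
width: 0.031
t 12.7 q [ -0.8  21.1 114.3  11.6  15.3  73.7] tcp [0.5771 0.0689 0.1642] tip [0.6625 0.0768 0.014 ] tip_dock [-0.0175 -0.0001  0.014 ] F_dock [ 0.2751  1.2021 -1.1383] w 0.030993156976416553
 lean 29.73962744362412 z_dock [ 0.4961  0.0029 -0.8683] y_dock [ 0.0022 -1.     -0.002 ]
```

```bash
python3 -m handwheel '[[0,0,0,0.0009,0,0.0005,0.36],[0,0,0,0.0017,0,0.001,0.36]]'; python3 -c "
from h import *
stat()" | head -1
```

```text
t: 12.87
tcp_pos: [0.5787, 0.069, 0.164]
orientation: [[0.865, 0.089, 0.493], [0.077, -0.996, 0.046], [0.495, -0.002, -0.869]]
contact_force: [-0.4, 1.3, -0.4]
width: 0.0305
t 12.87 q [ -0.8  21.3 114.1  11.5  15.4  73.8] tcp [0.5787 0.069  0.164 ] tip [0.664  0.077  0.0137] tip_dock [-0.0161 -0.0001  0.0137] F_dock [-0.3153  1.3499 -0.3679] w 0.03051077971755734
```

```bash
python3 -m handwheel '[[0,0,0,0.0009,0,0.0005,0.36]]'; python3 -c "
from h import *
stat()" | head -1
```

```text
t: 12.95
tcp_pos: [0.5792, 0.0692, 0.1637]
orientation: [[0.866, 0.089, 0.492], [0.077, -0.996, 0.046], [0.494, -0.002, -0.869]]
contact_force: [-2.4, -1.0, 1.9]
width: 0.0308
t 12.95 q [ -0.8  21.4 114.   11.4  15.5  73.9] tcp [0.5792 0.0692 0.1637] tip [0.6643 0.0772 0.0133] tip_dock [-0.0158  0.      0.0133] F_dock [-2.4965 -0.8146  1.9421] w 0.030849938128661825
```

```bash
python3 -m handwheel '[[0,0,0,0.0006,0,0.001,0.36]]'; python3 -c "
from h import *
stat()" | head -1
```

```text
t: 13.03
tcp_pos: [0.5796, 0.0692, 0.163]
orientation: [[0.867, 0.09, 0.491], [0.077, -0.996, 0.046], [0.493, -0.003, -0.87]]
contact_force: [-5.2, -3.3, 4.8]
width: 0.0306
t 13.03 q [ -0.8  21.5 113.9  11.4  15.5  73.9] tcp [0.5796 0.0692 0.163 ] tip [0.6645 0.0772 0.0125] tip_dock [-0.0155  0.0001  0.0125] F_dock [-5.4795 -2.8074  4.8149] w 0.030639294603690925
```

```bash
python3 -m handwheel '[[0,0,0,0.0009,0,0.0005,0.36]]'; python3 -c "
from h import *
stat()" | head -1
```

```text
t: 13.12
tcp_pos: [0.5799, 0.0692, 0.1627]
orientation: [[0.868, 0.09, 0.489], [0.077, -0.996, 0.046], [0.491, -0.003, -0.871]]
contact_force: [-5.4, -1.5, 6.4]
width: 0.0307
t 13.12 q [ -0.8  21.6 113.8  11.3  15.6  74. ] tcp [0.5799 0.0692 0.1627] tip [0.6645 0.0772 0.012 ] tip_dock [-0.0155  0.0001  0.012 ] F_dock [-5.5545 -1.0695  6.3733] w 0.030674677583440352
```

```bash
python3 -m handwheel '[[0,0,0,0.0009,0,0.0005,0.36]]'; python3 -c "
from h import *
stat()" | head -1
```

```text
t: 13.2
tcp_pos: [0.5803, 0.0692, 0.1626]
orientation: [[0.869, 0.09, 0.487], [0.077, -0.996, 0.047], [0.489, -0.003, -0.872]]
contact_force: [-6.7, -1.9, 6.6]
width: 0.031
t 13.2 q [ -0.8  21.6 113.8  11.3  15.8  74.1] tcp [0.5803 0.0692 0.1626] tip [0.6646 0.0772 0.0118] tip_dock [-0.0155  0.0001  0.0118] F_dock [-6.8183 -1.3529  6.6089] w 0.031038700994347218
```

```bash
python3 -m handwheel '[[0,0,0,0.0013,0,0.0005,0.36]]'; python3 -c "
from h import *
stat()" | head -1
```

```text
t: 13.28
tcp_pos: [0.5808, 0.0692, 0.1627]
orientation: [[0.87, 0.09, 0.485], [0.077, -0.996, 0.047], [0.487, -0.003, -0.873]]
contact_force: [-8.4, -2.4, 7.4]
width: 0.0307
t 13.28 q [ -0.8  21.7 113.7  11.2  16.   74.2] tcp [0.5808 0.0692 0.1627] tip [0.6647 0.0773 0.0116] tip_dock [-0.0154  0.0001  0.0116] F_dock [-8.5498 -1.6963  7.3535] w 0.030734930508645886
```

```bash
python3 -m handwheel '[[0,0,0,0.0013,0,0.0005,0.36]]'; python3 -c "
from h import *
stat()" | head -1
```

```text
t: 13.37
tcp_pos: [0.5811, 0.0692, 0.1627]
orientation: [[0.871, 0.09, 0.483], [0.077, -0.996, 0.047], [0.485, -0.004, -0.875]]
contact_force: [-8.5, -2.7, 9.1]
width: 0.0309
t 13.37 q [ -0.8  21.7 113.6  11.   16.2  74.3] tcp [0.5811 0.0692 0.1627] tip [0.6646 0.0772 0.0114] tip_dock [-0.0154  0.0001  0.0114] F_dock [-8.7513 -1.9281  9.0773] w 0.030937527537347565
```

```bash
python3 -m handwheel '[[0,0,0,-0.0017,0,-0.001,0.36],[0,0,0,-0.004,0,-0.0025,0.36],[0,0,0,-0.01,0,-0.006,0.36],[0,0,0,-0.018,0,-0.0105,0.36],[0,0,0,-0.03,0,-0.018,0.36],[0,0,0,-0.045,0,-0.025,0.36],[0,0,0,-0.06,0,-0.034,0.36],[0,0,0,-0.075,0,-0.042,0.36],[0,0,0,-0.085,0,-0.048,0.36],[0,0,0,-0.085,0,-0.048,0.36]]'; python3 - <<'E'
from h import *
stat()
goto(Rlean(24),tip=d2w([-.13,.0,.20]))
for n in("scene","side"):
    c=env.read_camera(n);im=c["color"][:,:,::-1].copy()
    for p in ([-.092,.078,.125],[-.110,.078,.125],[-.048,.078,.045],[-.048,.078,.195]):
        u,v=proj(c,d2w(p));print(n,p,round(u,1),round(v,1))
    u,v=proj(c,d2w([-.092,.078,.125]));u=int(u);v=int(v)
    cr=im[v-50:v+50,u-65:u+65];print("crop origin",u-65,v-50)
    cv2.imwrite(f"pics/{n}10.png",cv2.resize(cr,None,fx=6,fy=6,interpolation=2))
E
```

```text
t: 14.2
tcp_pos: [0.4803, 0.0605, 0.162]
orientation: [[0.874, 0.09, 0.478], [0.077, -0.996, 0.047], [0.481, -0.004, -0.877]]
contact_force: [0.4, 1.2, 0.7]
width: 0.0309
t 14.2 q [ -2.2  12.2 126.8  16.9  13.   67.2] tcp [0.4803 0.0605 0.162 ] tip [0.563  0.0687 0.0103] tip_dock [-0.1174  0.0004  0.0103] F_dock [0.5389 1.1177 0.6655] w 0.030851913132803565
 lean 28.719797484532666 z_dock [ 0.4805  0.0055 -0.877 ] y_dock [ 0.0032 -1.     -0.0045]
turn [-0.005 -0.082  0.001] shift [ 0.0943 -0.0014 -0.1718] rows>= 4.7003680843065725
scene [-0.092, 0.078, 0.125] 326.6 193.8
scene [-0.11, 0.078, 0.125] 319.4 191.0
scene [-0.048, 0.078, 0.045] 343.3 230.5
scene [-0.048, 0.078, 0.195] 345.4 172.2
crop origin 261 143
side [-0.092, 0.078, 0.125] 285.9 207.4
side [-0.11, 0.078, 0.125] 280.0 210.5
side [-0.048, 0.078, 0.045] 300.8 221.4
side [-0.048, 0.078, 0.195] 299.1 179.9
crop origin 220 157
```

View pics/scene10.png

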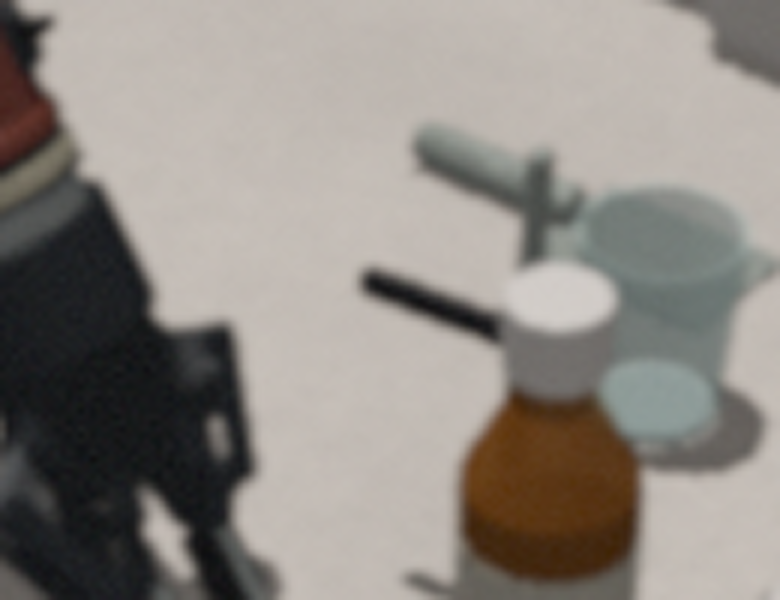

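View pics/side10.png

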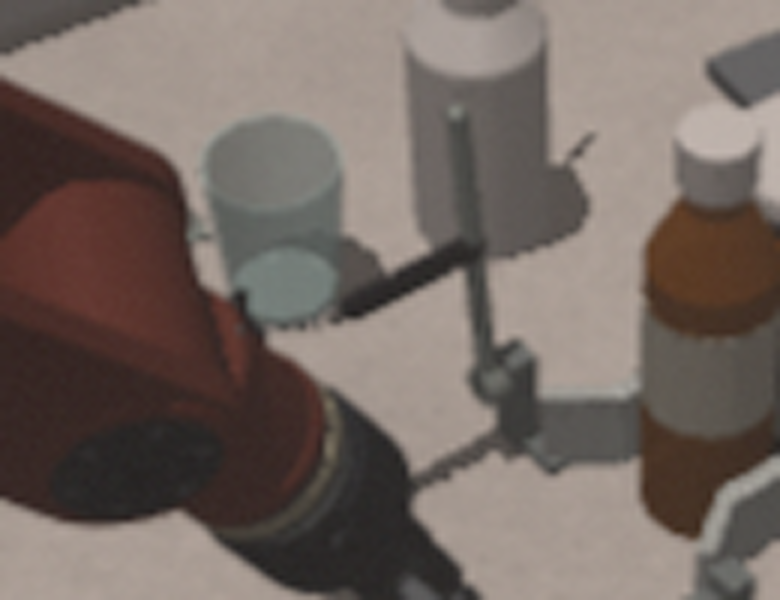

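```bash
python3 - <<'E'
from h import *
np.set_printoptions(precision=4,suppress=True)
C=np.load("c1.npy",allow_pickle=True).item()
s,d=C["scene"],C["side"]
for nm,a,b in(("handle end",(322.8,189.7),(278.0,208)),("bar top",(351,169.3),(296.2,176.3)),("handle at bar side only",None,None)):
    if a:
        p,e=tri([ray(s,*a),ray(d,*b)]);print(nm,w2d(p),e)
E
```

```text
handle end [-0.1085  0.0893  0.123 ] [np.float64(0.624295620083344), np.float64(0.624295620083268)]
bar top [-0.0452  0.0946  0.1937] [np.float64(0.15360726134643252), np.float64(0.15360726134633343)]
```

```bash
python3 -m handwheel '[[0,0,0,0.01,0,-0.03,0.5],[0,-0.01,0,0.03,0,-0.06,0.5],[0,-0.03,0,0.05,0,-0.1,0.5],[-0.005,-0.05,0,0.07,0,-0.14,0.5],[-0.005,-0.082,0,0.094,-0.001,-0.172,0.5],[-0.005,-0.082,0,0.094,-0.001,-0.172,0.5]]'; python3 - <<'E'
from h import *
stat()
goto(Rlean(24),tip=d2w([-.098,.0885,.200]),L=.155)
E
```

```text
t: 14.8
tcp_pos: [0.4869, 0.0606, 0.3709]
orientation: [[0.899, 0.088, 0.429], [0.081, -0.996, 0.034], [0.431, 0.004, -0.902]]
contact_force: [1.6, 0.1, 2.1]
width: 0.0422
t 14.8 q [ -1.9  -9.1 119.7   4.   44.1  80.8] tcp [0.4869 0.0606 0.3709] tip [0.5612 0.0665 0.2148] tip_dock [-0.1194 -0.0016  0.2148] F_dock [ 1.6033 -0.0545  2.1064] w 0.04215714402689862
 lean 25.52079438932172 z_dock [ 0.4308 -0.0032 -0.9024] y_dock [ 0.0004 -1.      0.0037]
turn [ 0.003 -0.027  0.002] shift [ 0.0172 -0.0896  0.0403] rows>= 2.3919984733083295
```

```bash
python3 -m handwheel '[[0,-0.01,0,0,-0.03,0,0.55],[0,-0.027,0,0.005,-0.06,0.01,0.55],[0,-0.027,0,0.01,-0.08,0.02,0.55],[0,-0.027,0,0.016,-0.089,0.035,0.55],[0,-0.027,0,0.017,-0.09,0.04,0.55],[0,-0.027,0,0.017,-0.09,0.04,0.55],[0,-0.027,0,0.017,-0.09,0.04,0.55]]'; python3 - <<'E'
from h import *
stat(.155)
for n in("wrist","side","scene"):
    c=env.read_camera(n);im=c["color"][:,:,::-1].copy()
    cv2.imwrite(f"pics/{n}11.png",im)
    if n=="wrist":
        print([proj(c,d2w(p)) for p in ([-.092,.0885,.124],[-.11,.0885,.124],[-.048,.0885,.124],[-.048,.0946,.194])])
        np.save("w11.npy",c,allow_pickle=True)
E
```

```text
t: 15.38
tcp_pos: [0.5116, 0.1527, 0.3414]
orientation: [[0.911, 0.087, 0.404], [0.082, -0.996, 0.032], [0.405, 0.004, -0.914]]
contact_force: [0.3, 0.4, -0.0]
width: 0.0467
t 15.38 q [  9.6  -0.6 115.2  -3.1  41.6  96.4] tcp [0.5116 0.1527 0.3414] tip [0.5743 0.1576 0.1997] tip_dock [-0.0984  0.088   0.1997] F_dock [ 0.3596  0.3999 -0.0172] w 0.04666922191171096
 lean 23.915128164724152 z_dock [ 0.4054 -0.0036 -0.9141] y_dock [ 0.0002 -1.      0.004 ]
[(np.float64(322.7056021521832), np.float64(294.390934702452)), (np.float64(322.71434493413494), np.float64(324.29558359317775)), (np.float64(322.6851656142513), np.float64(224.48784266991487)), (np.float64(308.8462915239846), np.float64(194.38549156879265))]
```

View pics/wrist11.png

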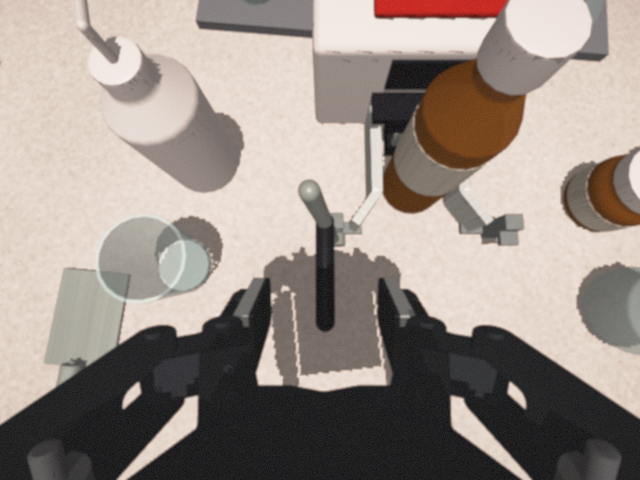

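View pics/scene11.png

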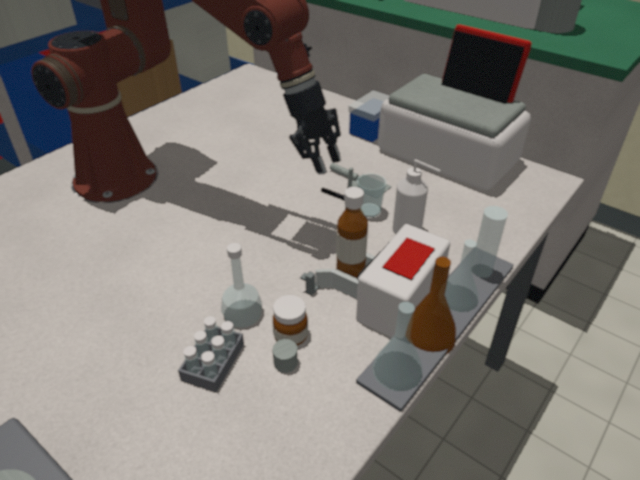

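```bash
python3 -m handwheel '[[0,0,0,-0.005,0,0.013,0.55],[0,0,0,-0.010,0,0.026,0.55],[0,0,0,-0.015,0,0.039,0.55],[0,0,0,-0.020,0,0.052,0.55],[0,0,0,-0.025,0,0.063,0.55],[0,0,0,-0.0275,0,0.0706,0.55],[0,0,0,-0.0275,0,0.0706,0.55],[0,0,0,-0.0275,0,0.0706,0.55]]'; python3 - <<'E'
from h import *
stat(.155)
for n in("wrist","side"):
    c=env.read_camera(n);im=c["color"][:,:,::-1].copy()
    if n=="side": im=cv2.resize(im[140:260,220:380],None,fx=4.5,fy=4.5,interpolation=2)
    cv2.imwrite(f"pics/{n}12.png",im)
E
```

```text
t: 16.2
tcp_pos: [0.5153, 0.1519, 0.2667]
orientation: [[0.91, 0.086, 0.406], [0.08, -0.996, 0.031], [0.407, 0.004, -0.913]]
contact_force: [-0.6, -0.3, 0.2]
width: 0.0471
t 16.2 q [  9.4   6.2 117.3  -3.8  32.5  97.2] tcp [0.5153 0.1519 0.2667] tip [0.5782 0.1568 0.1252] tip_dock [-0.0946  0.0869  0.1252] F_dock [-0.5833 -0.2098  0.2318] w 0.04707873628358797
 lean 24.023471656178465 z_dock [ 0.4071 -0.004  -0.9134] y_dock [-0.0014 -1.      0.0038]
```

View pics/wrist12.png

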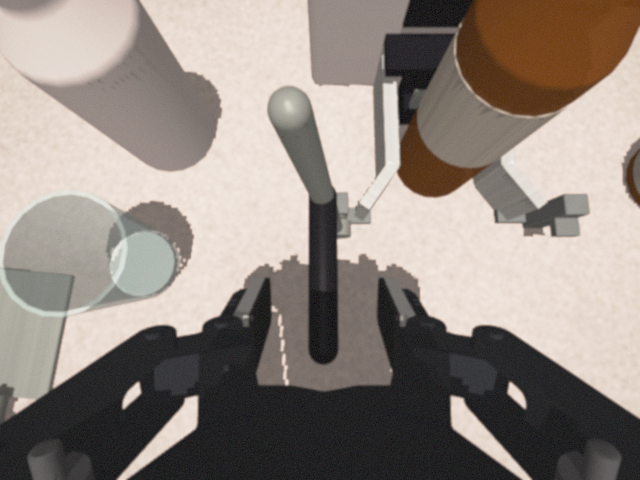

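View pics/side12.png

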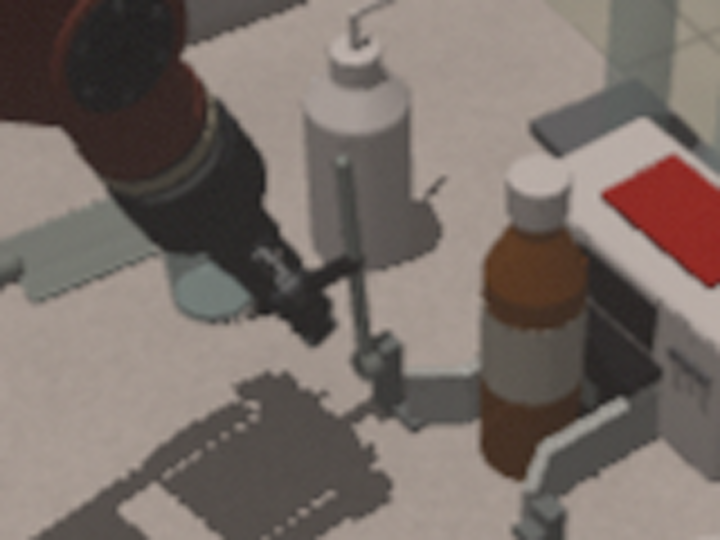

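Handle at column 323 lies centred between the fingers (columns 262–388), within the pads. Close gently.

```bash
python3 -m handwheel '[[0,0,0,0,0,0,0.4],[0,0,0,0,0,0,0.2],[0,0,0,0,0,0,0.05],[0,0,0,0,0,0,0.05],[0,0,0,0,0,0,0.05],[0,0,0,0,0,0,0.05],[0,0,0,0,0,0,0.05]]' 25; python3 - <<'E'
from h import *
stat(.155)
c=env.read_camera("wrist");cv2.imwrite(f"pics/wrist13.png",c["color"][:,:,::-1])
s=env.observe();R0=np.array(s["orientation"]);p0=np.array(s["tcp_pos"])
g=w2d(p0+.155*R0[:,2]);a0=np.arctan2(78e-3-g[1],g[2]-.045);print("a0",a0,"r",np.hypot(g[1]-.078,g[2]-.045))
for a in np.arange(a0,1.60,.13):
    d=np.array([0,.08*(np.sin(a0)-np.sin(a)),.08*(np.cos(a)-np.cos(a0))])
    print(round(a,3),np.round(R0.T@Rd@d,4))
E
```

```text
t: 16.88
tcp_pos: [0.5162, 0.1523, 0.2688]
orientation: [[0.908, 0.086, 0.409], [0.08, -0.996, 0.032], [0.411, 0.004, -0.912]]
contact_force: [-2.6, -0.2, 4.9]
width: 0.0112
t 16.88 q [  9.5   6.1 117.2  -3.8  32.5  97.2] tcp [0.5162 0.1523 0.2688] tip [0.5797 0.1573 0.1275] tip_dock [-0.093   0.0873  0.1275] F_dock [-2.5726  0.0601  4.921 ] w 0.01115477446254332
 lean 24.252743462240186 z_dock [ 0.4107 -0.0036 -0.9117] y_dock [-0.0009 -1.      0.0036]
a0 -0.1120038472450932 r 0.08298628418171035
-0.112 [0. 0. 0.]
0.018 [ 0.0002  0.0104 -0.0004]
0.148 [-0.0002  0.0207  0.0004]
0.278 [-0.0011  0.0309  0.0025]
0.408 [-0.0025  0.0407  0.0057]
0.538 [-0.0045  0.0499  0.01  ]
0.668 [-0.0069  0.0584  0.0154]
0.798 [-0.0098  0.0661  0.0218]
0.928 [-0.013   0.0729  0.029 ]
1.058 [-0.0166  0.0785  0.037 ]
1.188 [-0.0204  0.083   0.0455]
1.318 [-0.0245  0.0862  0.0545]
1.448 [-0.0287  0.0881  0.0639]
1.578 [-0.033   0.0887  0.0733]
```

View pics/wrist13.png

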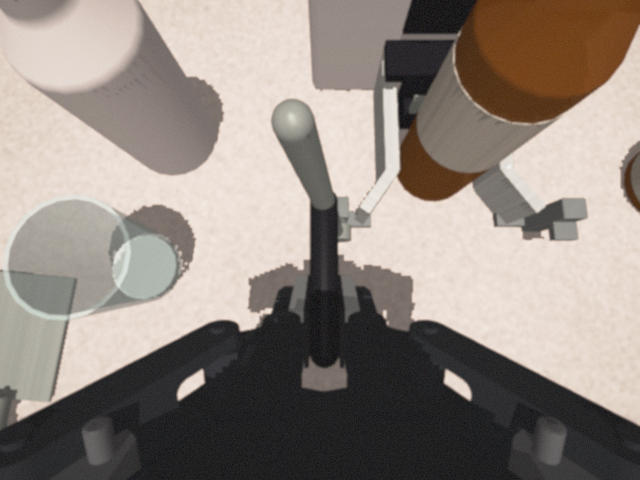

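```bash
python3 -m handwheel '[[0,0,0,0,0.005,0,0.05],[0,0,0,0.0002,0.0104,-0.0004,0.05],[0,0,0,0,0.0156,0,0.05],[0,0,0,-0.0002,0.0207,0.0004,0.05],[0,0,0,-0.0006,0.0258,0.0014,0.05],[0,0,0,-0.0011,0.0309,0.0025,0.05],[0,0,0,-0.0018,0.0358,0.0041,0.05],[0,0,0,-0.0025,0.0407,0.0057,0.05],[0,0,0,-0.0035,0.0453,0.0078,0.05],[0,0,0,-0.0045,0.0499,0.01,0.05],[0,0,0,-0.0057,0.0542,0.0127,0.05],[0,0,0,-0.0069,0.0584,0.0154,0.05]]'; python3 - <<'E'
from h import *
stat(.155)
s=env.observe();R0=np.array(s["orientation"]);p0=np.array(s["tcp_pos"])
g=w2d(p0+.155*R0[:,2]);a0=np.arctan2(78e-3-g[1],g[2]-.045-.0035);print("a0",a0,"r",np.hypot(g[1]-.078,g[2]-.0485))
for a in np.linspace(a0,1.571,13):
    d=np.array([0,.078-.08*np.sin(a)-g[1],.0485+.08*np.cos(a)-g[2]])
    print(round(a,3),np.round(R0.T@Rd@d,4))
c=env.read_camera("wrist");cv2.imwrite(f"pics/wrist14.png",c["color"][:,:,::-1])
E
```

```text
t: 17.93
tcp_pos: [0.5216, 0.0935, 0.2519]
orientation: [[0.908, 0.086, 0.41], [0.08, -0.996, 0.032], [0.411, 0.004, -0.911]]
contact_force: [0.2, 2.5, 2.6]
width: 0.0108
t 17.93 q [  2.4   6.7 118.9   1.7  30.2  86.1] tcp [0.5216 0.0935 0.2519] tip [0.5851 0.0985 0.1107] tip_dock [-0.0928  0.0282  0.1107] F_dock [0.4294 2.5126 2.5515] w 0.010753209747756277
 lean 24.290059922873976 z_dock [ 0.4113 -0.0038 -0.9115] y_dock [-0.001  -1.      0.0037]
a0 0.6754272900026629 r 0.07964270302613874
0.675 [ 0.0001  0.0002 -0.0003]
0.75 [-0.0015  0.0047  0.0033]
0.825 [-0.0032  0.0089  0.0072]
0.899 [-0.0051  0.0128  0.0113]
0.974 [-0.0071  0.0163  0.0157]
1.049 [-0.0092  0.0195  0.0204]
1.123 [-0.0113  0.0222  0.0252]
1.198 [-0.0136  0.0246  0.0302]
1.272 [-0.0159  0.0265  0.0353]
1.347 [-0.0183  0.028   0.0406]
1.422 [-0.0207  0.0291  0.0459]
1.496 [-0.0231  0.0298  0.0513]
1.571 [-0.0256  0.03    0.0568]
```

View pics/wrist14.png

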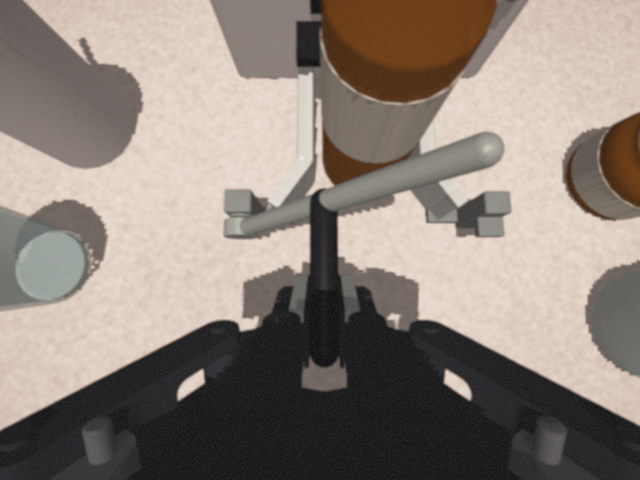

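Swing is going well; the bar is clear of the bottle. Continue to near-closed.

```bash
python3 -m handwheel '[[0,0,0,-0.0015,0.0047,0.0033,0.05],[0,0,0,-0.0032,0.0089,0.0072,0.05],[0,0,0,-0.0051,0.0128,0.0113,0.05],[0,0,0,-0.0071,0.0163,0.0157,0.05],[0,0,0,-0.0092,0.0195,0.0204,0.05],[0,0,0,-0.0113,0.0222,0.0252,0.05],[0,0,0,-0.0136,0.0246,0.0302,0.05],[0,0,0,-0.0159,0.0265,0.0353,0.05],[0,0,0,-0.0183,0.028,0.0406,0.05],[0,0,0,-0.0207,0.0291,0.0459,0.05],[0,0,0,-0.0225,0.0296,0.05,0.05],[0,0,0,-0.0225,0.0296,0.05,0.05]]'; python3 - <<'E'
from h import *
stat(.155)
s=env.observe();R0=np.array(s["orientation"]);p0=np.array(s["tcp_pos"])
g=w2d(p0+.155*R0[:,2]);a0=np.arctan2(78e-3-g[1],g[2]-.0485);print("a0",a0,"r",np.hypot(g[1]-.078,g[2]-.0485))
print(R0.T@Rd@np.array([0,0,-.001]))
E
```

```text
t: 18.98
tcp_pos: [0.5242, 0.0642, 0.1958]
orientation: [[0.908, 0.086, 0.41], [0.079, -0.996, 0.033], [0.411, 0.003, -0.912]]
contact_force: [3.8, 10.1, -1.1]
width: 0.0106
t 18.98 q [ -1.2  12.7 119.9   6.   23.4  78.8] tcp [0.5242 0.0642 0.1958] tip [0.5877 0.0693 0.0545] tip_dock [-0.0928 -0.0011  0.0545] F_dock [ 4.6672  9.7553 -1.1281] w 0.010550650833271715
 lean 24.281156266903796 z_dock [ 0.4112 -0.0029 -0.9115] y_dock [-0.0013 -1.      0.0026]
a0 1.4954493605243426 r 0.07930178950426364
[-0.0004 -0.      0.0009]
```

```bash
python3 -m handwheel '[[0,0,0,-0.0006,-0.0004,0.0014,0.05],[0,0,0,-0.0012,-0.0006,0.0027,0.05],[0,0,0,-0.0018,-0.0008,0.0041,0.05]]'; python3 -c "
from h import *
stat(.155)"|head -1
```

```text
t: 19.23
tcp_pos: [0.5247, 0.0645, 0.1941]
orientation: [[0.907, 0.088, 0.411], [0.082, -0.996, 0.032], [0.412, 0.004, -0.911]]
contact_force: [-20.5, -3.0, 34.5]
width: 0.0109
t 19.23 q [ -1.2  13.  119.8   5.9  23.1  78.8] tcp [0.5247 0.0645 0.1941] tip [0.5884 0.0695 0.0528] tip_dock [-0.092  -0.001   0.0528] F_dock [-20.6527  -1.2437  34.538 ] w 0.010899886562404353
```

```bash
python3 -m handwheel '[[0,0,0,-0.0006,0,0.0014,0.05],[0,0,0,-0.0012,0,0.0027,0.05]]'; python3 -c "
from h import *
stat(.155)"|head -1
```

```text
t: 19.4
tcp_pos: [0.525, 0.0645, 0.1933]
orientation: [[0.907, 0.089, 0.411], [0.083, -0.996, 0.032], [0.413, 0.005, -0.911]]
contact_force: [-15.5, 2.0, 29.2]
width: 0.0107
t 19.4 q [ -1.2  13.1 119.8   6.   23.   78.6] tcp [0.525  0.0645 0.1933] tip [0.5888 0.0695 0.0521] tip_dock [-0.0917 -0.001   0.0521] F_dock [-15.2319   3.3     29.214 ] w 0.01074515848980741
```

```bash
python3 -m handwheel '[[0,0,0,0.0005,0,-0.001,0.05],[0,0,0,0.0005,0,-0.001,0.05]]'; python3 - <<'E'
from h import *
stat(.155)
for n in("wrist","side","scene"):
    c=env.read_camera(n);im=c["color"][:,:,::-1].copy()
    if n=="side": im=cv2.resize(im[150:280,240:400],None,fx=4.5,fy=4.5,interpolation=2)
    if n=="scene": im=cv2.resize(im[160:310,260:440],None,fx=4,fy=4,interpolation=2)
    cv2.imwrite(f"pics/{n}15.png",im)
    u=cloud(c).reshape(-1,3);v=(u-DO)@Rd
    for y in (.06,.04,.02,-.03,-.05,-.06):
        q=v[(abs(v[:,1]-y)<.006)&(abs(v[:,0]+.048)<.006)&(v[:,2]>.02)&(v[:,2]<.12)]
        if len(q)>2: print(n,y,len(q),"ztop",np.percentile(q[:,2],90),"x",np.median(q[:,0]))
E
```

```text
t: 19.57
tcp_pos: [0.5247, 0.0645, 0.1945]
orientation: [[0.907, 0.089, 0.411], [0.084, -0.996, 0.032], [0.412, 0.005, -0.911]]
contact_force: [0.8, 4.0, 2.6]
width: 0.0112
t 19.57 q [ -1.2  12.9 119.8   6.   23.1  78.6] tcp [0.5247 0.0645 0.1945] tip [0.5885 0.0695 0.0533] tip_dock [-0.092  -0.001   0.0533] F_dock [1.13   3.9352 2.6342] w 0.01122251018245326
 lean 24.359610559342688 z_dock [ 0.4124 -0.0037 -0.911 ] y_dock [ 0.0023 -1.      0.0051]
wrist 0.06 615 ztop 0.050439509056343854 x -0.04760918343450302
wrist 0.04 604 ztop 0.05066903658281702 x -0.047547733471461184
wrist 0.02 615 ztop 0.05072499883152065 x -0.04752101275015578
wrist -0.03 615 ztop 0.05106559468390748 x -0.04735467253640956
wrist -0.05 623 ztop 0.05128746523796879 x -0.04743280219611013
wrist -0.06 623 ztop 0.05133406918544593 x -0.04743911676242083
side 0.06 14 ztop 0.051884985628901974 x -0.04936202703069176
side 0.04 17 ztop 0.05264759044713371 x -0.048426088516743404
side 0.02 17 ztop 0.052693947184734004 x -0.04955951774807843
side -0.03 13 ztop 0.0548922617050849 x -0.04886081978797778
side -0.05 15 ztop 0.0533508606244611 x -0.04789046427291064
side -0.06 12 ztop 0.05400894956471563 x -0.047799611209536255
scene 0.04 10 ztop 0.05133824668481809 x -0.04565560643670005
scene 0.02 10 ztop 0.05081570643069152 x -0.0444958175844289
scene -0.03 12 ztop 0.05109359237342201 x -0.044271003667410304
scene -0.05 15 ztop 0.0511099669621122 x -0.04579289934539514
scene -0.06 10 ztop 0.05065987701032907 x -0.04631811855276427
```

View pics/wrist15.png

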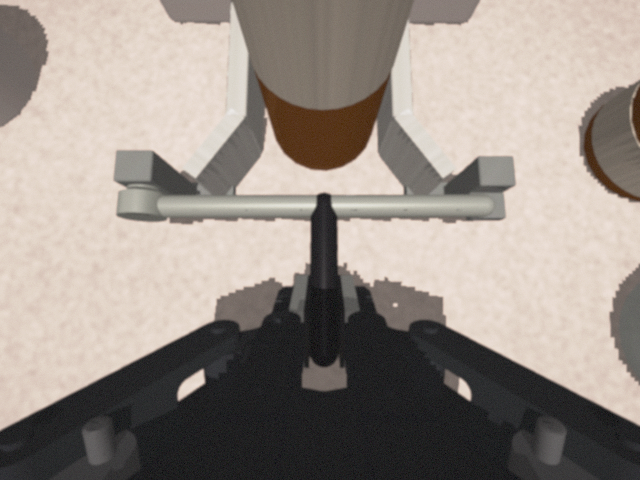

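View pics/side15.png

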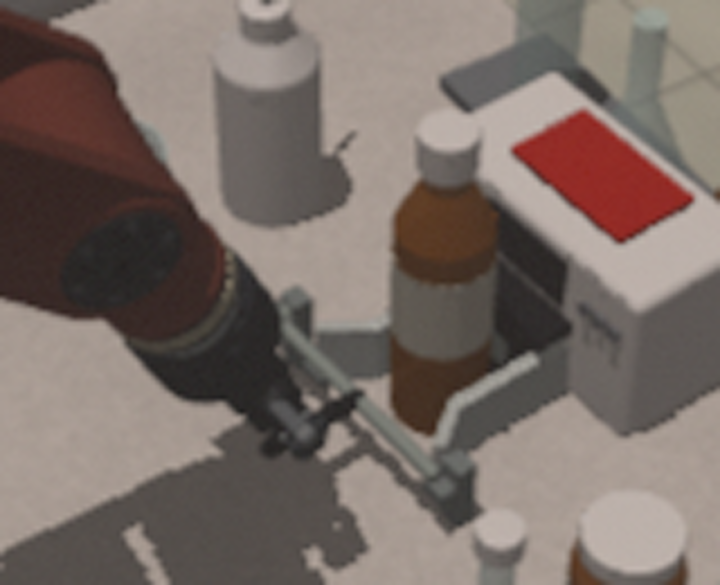

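View pics/scene15.png

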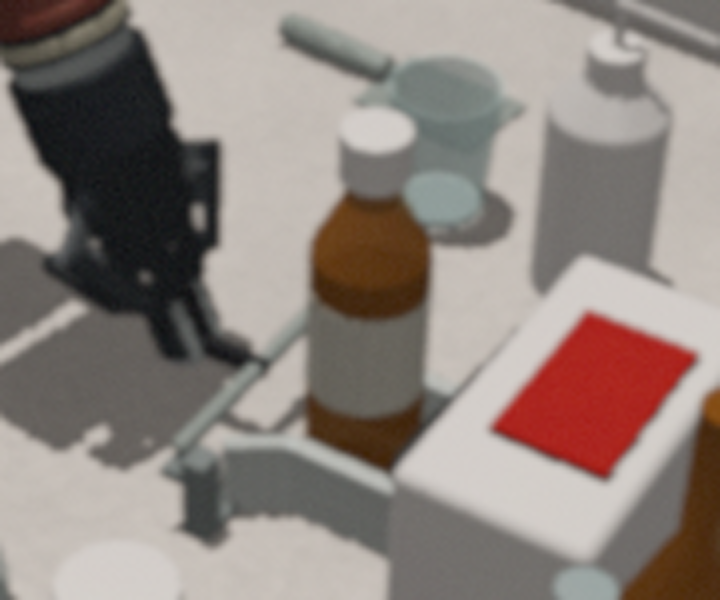

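```bash
python3 -m handwheel '[[0,0,0,-0.0004,0,0.0008,0.05],[0,0,0,-0.0006,0,0.0013,0.05],[0,0,0,-0.0006,0,0.0013,0.05]]'; python3 -c "
from h import *
stat(.155)"|head -1
```

```text
t: 19.97
tcp_pos: [0.525, 0.0645, 0.1936]
orientation: [[0.907, 0.09, 0.411], [0.084, -0.996, 0.032], [0.412, 0.005, -0.911]]
contact_force: [-8.8, 2.6, 16.0]
width: 0.0109
t 19.97 q [ -1.2  13.  119.8   6.   23.1  78.6] tcp [0.525  0.0645 0.1936] tip [0.5887 0.0695 0.0524] tip_dock [-0.0918 -0.001   0.0524] F_dock [-8.5658  3.3828 16.0493] w 0.010914006269026152
```

```bash
python3 -m handwheel '[[0,0,0,0,0,0,0.25],[0,0,0,0,0,0,0.4],[0,0,0,0,0,0,0.4],[0,0,0,0,0,0,0.4],[0,0,0,0,0,0,0.4]]'; python3 - <<'E'
from h import *
stat(.155)
c=env.read_camera("wrist");cv2.imwrite("pics/wrist16.png",c["color"][:,:,::-1])
u=cloud(c).reshape(-1,3);v=(u-DO)@Rd
for y in (.06,.04,.02,-.03,-.05,-.06):
        q=v[(abs(v[:,1]-y)<.006)&(abs(v[:,0]+.048)<.006)&(v[:,2]>.02)&(v[:,2]<.12)]
        if len(q)>2: print(y,len(q),"ztop",np.percentile(q[:,2],90))
E
```

```text
t: 20.38
tcp_pos: [0.5246, 0.0641, 0.1927]
orientation: [[0.908, 0.089, 0.409], [0.083, -0.996, 0.032], [0.41, 0.005, -0.912]]
contact_force: [0.3, 0.6, 0.2]
width: 0.034
t 20.38 q [ -1.2  13.1 119.8   6.   23.1  78.6] tcp [0.5246 0.0641 0.1927] tip [0.588  0.0691 0.0514] tip_dock [-0.0924 -0.0013  0.0514] F_dock [0.3892 0.5566 0.2257] w 0.0340312651991438
 lean 24.23715468213245 z_dock [ 0.4105 -0.0038 -0.9119] y_dock [ 0.0021 -1.      0.0051]
0.06 626 ztop 0.0503259557529244
0.04 627 ztop 0.05029835104545865
0.02 617 ztop 0.0503221693962722
-0.03 617 ztop 0.05028924153018263
-0.05 612 ztop 0.05018367176204256
-0.06 611 ztop 0.050229649143304314
```

View pics/wrist16.png

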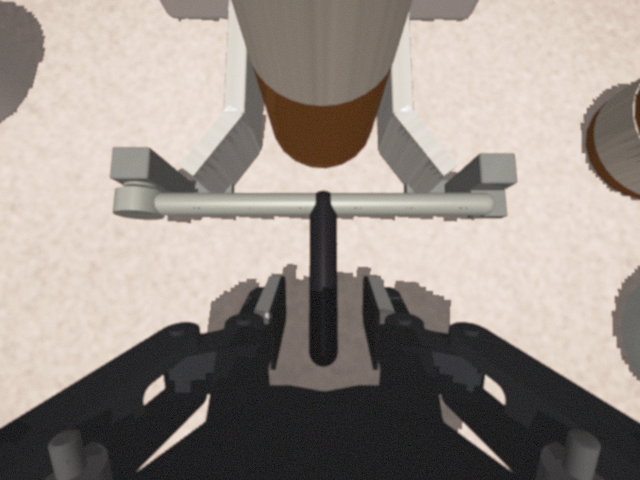

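```bash
python3 -m handwheel '[[0,0,0,0,0,-0.005,0.4],[0,0,0,0,0,-0.015,0.4],[0,0,0,0,0,-0.03,0.4],[0,0,0,0,0,-0.05,0.4],[0,0,0,0,0,-0.075,0.4],[0,0,0,0,0,-0.1,0.4],[0,0,0,0,0,-0.125,0.4],[0,0,0,0,0,-0.14,0.4],[0,0,0,0,0,-0.15,0.4],[0,0,0,0,0,-0.15,0.4],[0,0,0,0,0,-0.15,0.4]]'; python3 - <<'E'
from h import *
stat(.155)
from scipy.optimize import least_squares
C0=np.load("c1.npy",allow_pickle=True).item()
for n in("wrist","side","scene"):
    c=env.read_camera(n);im=c["color"][:,:,::-1].copy()
    cv2.imwrite(f"pics/{n}17.png",im)
    u=cloud(c).reshape(-1,3);v=(u-DO)@Rd
    print(n,[round(float(np.percentile(q[:,2],90)),4) for y in (.06,.04,.02,-.03,-.05,-.06) for q in [v[(abs(v[:,1]-y)<.006)&(abs(v[:,0]+.048)<.006)&(v[:,2]>.02)&(v[:,2]<.12)]] if len(q)>2])
    g=d2w([.017,0,0])
    for lo,hi in((.06,.1),(.1,.145)):
        q=u[(u[:,2]>lo)&(u[:,2]<hi)&(np.hypot(u[:,0]-g[0],u[:,1]-g[1])<.038)]
        if len(q)<20: continue
        f=least_squares(lambda p:np.hypot(q[:,0]-p[0],q[:,1]-p[1])-.03,g[:2],loss='soft_l1',f_scale=.002)
        print("  bottle",lo,w2d([*f.x,0])[:2],len(q))
    if n!="wrist":
        d=np.abs(c["color"].astype(int)-C0[n]["color"].astype(int)).max(2)
        cv2.imwrite(f"pics/diff_{n}.png",np.clip(d*3,0,255).astype(np.uint8))
E
```

```text
t: 21.35
tcp_pos: [0.4632, 0.0594, 0.3299]
orientation: [[0.908, 0.089, 0.41], [0.083, -0.996, 0.032], [0.412, 0.005, -0.911]]
contact_force: [-0.2, 0.1, 0.6]
width: 0.0344
t 21.35 q [ -2.1  -9.  124.3   4.1  40.6  80.2] tcp [0.4632 0.0594 0.3299] tip [0.5268 0.0643 0.1886] tip_dock [-0.1539 -0.0008  0.1886] F_dock [-0.1938  0.0723  0.5875] w 0.03439548783714975
 lean 24.306998735738908 z_dock [ 0.4116 -0.0039 -0.9114] y_dock [ 0.0021 -1.      0.0052]
wrist [0.0502, 0.0503, 0.0502, 0.0503, 0.0502, 0.0502]
  bottle 0.06 [0.016 0.   ] 1711
  bottle 0.1 [ 0.0161 -0.    ] 3432
side [0.0518, 0.0522, 0.0518, 0.0518, 0.0533, 0.054]
  bottle 0.06 [0.0161 0.0013] 239
  bottle 0.1 [0.0161 0.0014] 294
scene [0.0507, 0.0506, 0.0511, 0.0519, 0.0509]
  bottle 0.06 [0.0178 0.0001] 455
  bottle 0.1 [0.0177 0.0002] 569
```

View pics/side17.png

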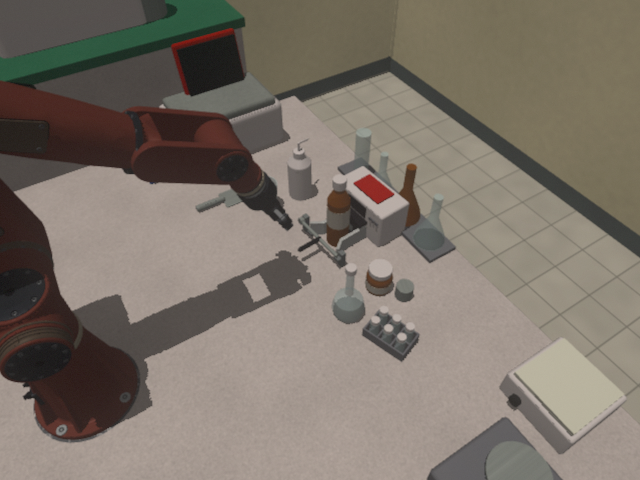

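View pics/diff_scene.png

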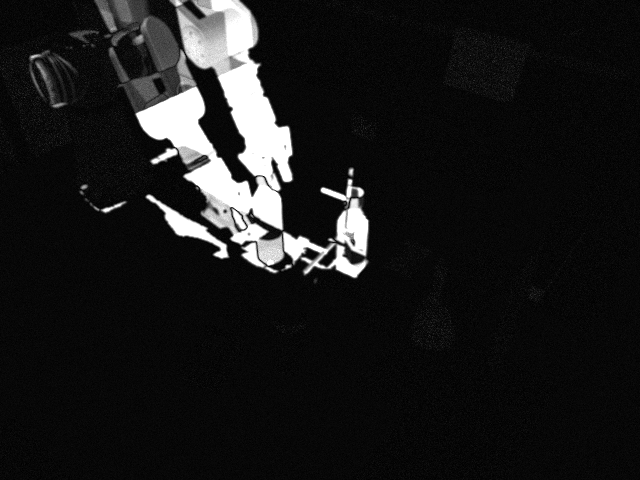

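View pics/wrist17.png

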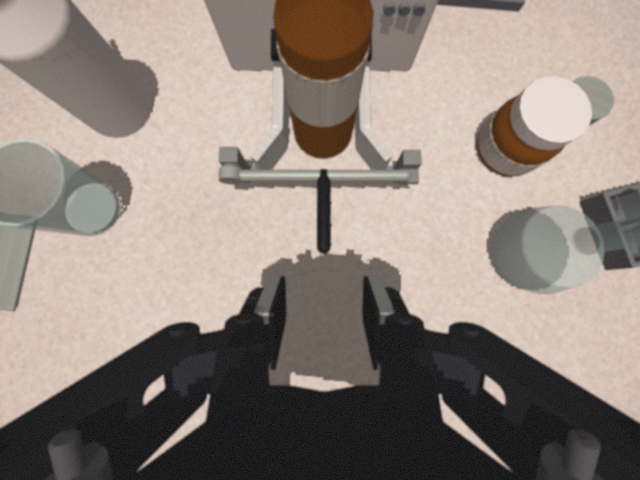

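```bash
python3 -c "
from bench import env
print(env.sign_off())"
```

```text
the job is handed in; nothing more can be done
None
```

The bottle is home in the dock and upright, the retaining bar is fully down across the mouth, and I handed the job in at about 21.5 s of the 72 s allowed.

**Push:** I pushed the bottle with two low fingertips about 31 mm apart, touching it about 17 mm up. The drag was about 3–5 N. At the stop, the force along the dock rose sharply to about 12 N while the fingers stopped moving. Including the vertical part, the total reached about 16 N, slightly over the "about 15 N" you asked for but under the 18 N limit. I backed off and pushed again to check. The bottle did not move as the force along the dock rose to 8.8 N, about 13 N in total.

**Bar:** I pinched the handle, swung the bar down to its end stop and let go. The hand briefly pressed the bar against that stop with about 40 N in total (35 N of it vertical). That is at your 40 N limit for arm and gripper-body contact, though this contact was through the finger pads. Forces are only read at the end of each move, so brief peaks in between could have been higher.

**Last checks:**
- **Bottle:** all three cameras showed it upright with its axis at 16–18 mm in the dock's frame, where it was after the first push. The fingers' stall position suggested about 19 mm, a difference of 2–3 mm that I put down to the fingers bending.
- **Bar:** the wrist camera showed it level within 0.1 mm across the mouth. The side camera read up to about 2 mm off level, but it had few points there.
- **Other things on the bench:** the scene camera comparison from before and after showed changes only at the arm, bottle, bar and shadows. The arm was hiding part of that view.
- **Robot:** it was clear of everything when I handed in.

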